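# Load the hung sample jar into the inclined sampling carousel

### The arm

A 6-joint arm with a two-finger parallel gripper is mounted at the origin on the work surface. World frame = base frame: x ahead of the robot, y to its left, z up, the work surface at z = 0. Lengths are in m, angles in rad, forces in N, time in s.
With the tool pointing down it reaches from about 0.325 to 0.75 m from the base axis. Payload 7.6 kg.
Tool frame: the origin (TCP) lies on the front face of the gripper's body, between the roots of the fingers; the fingertips stand 73 mm ahead of it and the grasp point (between the pads) lies 54 mm ahead of it; z points along the fingers, y is the line along which they close (so a half turn about z gives the same grasp; the last joint's range is limited). The gripper opens to 85 mm and grips with 20 to 120 N. Pads are 22 mm wide; open, the fingers measure 114 mm over their backs; the gripper's body (76 mm by 85 mm) begins 54 mm behind the grasp point. The pads swing forward as they close: fully open they stand 13 mm farther back than shut.
Start: joints at [1.239, 0.052, 1.401, -0, 1.689, -0.07], TCP at [0.136, 0.507, 0.304] pointing down, gripper open.
Joint ranges: [-2.9, 2.9], [-0.91, 2.17], [0.12, 2.37], [-1.06, 4.2], [0.26, 2.73], [-2.93, 2.93]. Speed limits (rad/s): [2.57, 2.57, 3.01, 3.14, 3.14, 3.14].

### API

Orientations are given as a 3x3 rotation matrix whose columns are the frame's x, y, z axes.
In Python, from rig import state, get_image, camera_info, order, spotter gives the robot as it stands. The module is installed in compiled form; this text tells all that it offers.
- The arm moves only by the tool step_arm, never from a script. Its argument "deltas" is a list of rows, each a list of 2 entries, a list of its own where there are three numbers: the shift along the tool's x, y, z in m, then the turn, a rotation vector about the tool's x, y, z in degrees. In form: [[[tx, ty, tz], [wx, wy, wz]], ...]. A call has 1 to 12 rows; each row is the pose to reach, as a shift and turn from the pose commanded when the call began, along the tool's axes at that moment; what a row does not reach only later rows make up. A row lasts 1/12 s, in which the tool goes at most 41.7 mm and 7.16 degrees, less where a joint would pass 70% of its speed; a pose out of reach is approached as far as the arm can. A call with a gripper value outside its range is refused whole. "hand" is the opening, from 0 (shut) to 1 (fully open), set as the call begins (left out, the last holds). The fingers move at their own pace and stop on an object; "grip_force" is the grip in N (left out, the last holds). Time passes only in rows, so rows that repeat a pose let the fingers close. It gives the time, the measured TCP pose, the force, the opening and the grip force at its end, in the units of the state.
- state(): the state, without advancing time (a new reading comes with each control period).
- get_image(name): name is "scene" or "top" or "wrist"; returns the picture (420x560x3 uint8, red, green, blue); there is no depth.
- camera_info(name): a dict with "camera_matrix" (3x3 intrinsics, pixels), "rvec" (rotation vector, rad) and "tvec" (3), from world to camera coordinates, as OpenCV has them; the wrist camera has in their place "tool_from_camera" (4x4, takes a point from camera to tool coordinates, whose origin is the TCP and whose axes are the flange's). Camera axes: x right, y down, z forward; pixel columns grow to the right and rows downward; lengths in m; the calibration is good to about 2 mm. A picture is of the moment at which its call begins: read the wrist's pose just before it. camera_info takes no time and is no camera call.
- order.finish_job(): hands the job in; it is judged then, once.
Trained networks look in the newest picture that a camera, given by its name, has taken for a name from the list of things; names that differ only in an ending like _2 or _b are one class to them, and where a whole thing is asked for, a point or a joint stands for the part that bears it (a point fixed in the world has none). Each returns a list of dicts, best first, with "confidence" (0 to 1); they miss things now and then, are a little off and sometimes report something else, mostly with a low value. They report only what shows in the picture. A call takes as long as a camera call. They do not tell look-alikes from the thing itself.
- spotter.recognise(camera, target): "at" ([column, row] in pixels, amid what is visible of it).
- spotter.trace(camera, target): "region" (420x560 bool, what is visible of it) and "at" ([column, row] in pixels, amid what is visible of it).
The state is a dict: "time_s": time; "joint_pos": joint angles; "qd": joint speeds; "joint_torque": joint torques, N m; "eef_pos": TCP position; "tcp_rot": TCP orientation; "wrist_force": force on the tool from outside, world axes, zero at the start; "ft_torque": the same for the moment, N m; "opening": opening from 0.0 (shut) to 1.0 (fully open); "grip_force": force on a finger pad.
Only numpy, scipy, OpenCV 4.12 (cv2) and the standard library are available. Lean on these libraries where they do the work, as an engineer would, in place of code of your own. Each camera call takes 0.05 s, during which the arm holds its last target. There are 200 camera calls.

### The job

First turn the sampling carousel by its hub handle until the deep empty pocket stands at the loading point between the two posts. Then slide the sample jar that hangs in the steel hanger along the keyhole slot to its wide end, lift it out, stand it in that pocket and press it gently down until it is fully home on the stop. Leave it there with the pocket still at the loading point, let go, and do not disturb the other jars and things on the table.

Things in the scene. Friction and masses are not known exactly. Their poses are not given: they have to be found in the camera images.
- station: White fixed stand of a carousel, base 250 x 180 mm; origin: centre of its underside on the table, z up. The carousel is a metal wheel 262 mm across, its axis leaning 30 degrees from vertical to the stand's -x side (the low side, facing the robot): axis = (-0.5, 0, 0.866) in the stand's frame. The wheel's top face crosses the axis at (0, 0, 105 mm).
- carousel (a joint): Wheel angle, rad, growing anticlockwise seen from above. At 0 and 6.283 the deep empty pocket is at the loading point, the lowest place; stops at -1.2 and 7.5. Friction (0.2 N m) holds it. 95 mm from the axis, 90 degrees apart: the deep empty pocket; a cup with a fixed squat jar 63 mm tall; a small empty cup (34 mm bore, too small), opposite the deep one; another fixed squat jar.
- hub_grip (a point): Centre of the black bar handle on the hub, on the wheel's axis, 96 mm above the wheel's face. Bar 64 mm long (point x), 16 mm wide (y), 32 mm tall (z), on a 24 mm column. Site z is the wheel's axis (up, leaning to the robot); -x points from the axis to the deep empty pocket. It turns with the wheel.
- pocket (a point): Point on the deep empty pocket's axis where the jar's underside rests when fully home, 6 mm above the wheel's face; it turns with the wheel; z is the pocket's axis, parallel to the wheel's. The pocket is a cup of 57 mm bore, 65 mm outside; its rim stands 38 mm above this point. In it is a black sliding floor 53 mm across.
- load_point (a point): Where pocket must be for loading; fixed on the stand's low side, axes as the stand's. Two upright steel posts, 66 mm tall and 150 mm apart, flank it just outside the wheel's low edge.
- seat (a joint): How far the deep pocket's black floor is pushed down, m: 0 raised (its top 12 mm above pocket), 0.012 on its solid stop. Stiff: it needs about 10 N of steady push along the pocket's axis, does not sink under the jar's weight, and stays where it is left.
- rack: Fixed steel hanger: horizontal plate 184 x 98 mm, 6 mm thick, top 105 mm above the table, on four legs. Origin on the table under the centre of the keyhole's wide end. The slot runs along the hanger's x: wide end (64 mm, cut corners) from x = -32 to 32 mm, narrow part (42 mm wide) from there to x = -104 mm.
- wide_end (a point): Centre of the keyhole's wide end at the height of the plate's top, 105 mm above the table; axes as the hanger's, so the narrow part lies along -x.
- jar_cap (a point): Centre, half-way up, of the sample jar's metal cap, 87 mm above the jar's underside; z is the jar's axis. Jar 102 mm tall, 0.2 to 0.32 kg: body 50 mm across, 60 tall; neck 36 across, 12 tall; cap 54 across, 30 tall. It hangs in the narrow part of the keyhole, cap resting on the plate, body below, underside 33 mm over the table. Only the wide end lets the body up through.
- jar_mid (a point): Centre of the whole sample jar, on its axis 51 mm above its underside and 36 mm below jar_cap.
- jar_a: Bystander, not to be disturbed: squat jam jar, 54 mm across, 62 mm tall, standing in front; origin at its underside.
- jar_b: Bystander, not to be disturbed: squat dark jar, 54 mm across, 62 mm tall, beyond the carousel, towards the far edge; origin at its underside.
- jar_c: Bystander, not to be disturbed: squat jam jar, 54 mm across, 62 mm tall, far left; origin at its underside.
- jar_d: Bystander, not to be disturbed: larger jam jar, 66 mm across, 85 mm tall, right; origin at its underside.
- pan: Bystander, not to be disturbed: open steel pan with loose-lid stock, about 290 x 184 mm, 60 mm tall, far right; origin at its underside.
- spatula: Bystander, not to be disturbed: steel spatula, 260 mm long, lying on the left.
- lids: Bystander, not to be disturbed: stack of jar lids, 66 mm across, 54 mm tall, far left; origin at its underside.
Not all that is in view belongs to the job. Leave any blue look-alike of the part that bears jar_cap alone.

How it is judged:
By the outcome, as a careful person would: the job done as asked, in the order asked, and still so for the second after the job is handed in, with the robot touching nothing.
It also fails if it takes over 64 s, if anything falls off the work surface, if the arm or the gripper's body presses on something with over 40 N, if the wrist force passes 120 N, or if a joint passes its speed limit or range.

## Working session

There is one attempt and no reset: what is moved stays moved. The work goes in short steps, Python scripts to look and compute and a tool call to move; the robot and the scene stay as the last step left them, time stands still between calls to the robot, and variables do not carry over. Pictures are saved under pics/ and viewed, at most 10 in all, crops included, and the job is handed in when it is done.

Besides the shell and the picture viewer there is one more tool, called after "Request:" as name(argument=value, ...) on one line, values as JSON. step_arm: Moves the arm, as the interface text tells. Its arguments: {"type":"object","properties":{"deltas":{"type":"array"},"hand":{"type":"number"},"grip_force":{"type":"number"}},"required":["deltas"]}

```bash
mkdir -p pics; cat > h.py <<'E'
import numpy as np, cv2
from rig import state, get_image, camera_info, order, spotter
def save(cam,n):
    im=get_image(cam); cv2.imwrite(f'pics/{n}.png',cv2.cvtColor(im,cv2.COLOR_RGB2BGR)); return im
def proj(cam,P):
    c=camera_info(cam); p,_=cv2.projectPoints(np.array(P,float).reshape(-1,3),np.array(c['rvec'],float),np.array(c['tvec'],float),np.array(c['camera_matrix'],float),None); return p.reshape(-1,2)
def ray(cam,uv):
    c=camera_info(cam);R=cv2.Rodrigues(np.array(c['rvec'],float))[0];t=np.array(c['tvec'],float)
    d=R.T@np.linalg.inv(np.array(c['camera_matrix'],float))@np.array([uv[0],uv[1],1.]);o=-R.T@t.reshape(3);return o,d/np.linalg.norm(d)
def atz(cam,uv,z):
    o,d=ray(cam,uv);return o+d*(z-o[2])/d[2]
E
python3 - <<'E'
from h import *
np.set_printoptions(precision=3,suppress=True)
a=save('scene','s0');b=save('top','t0')
for cam in('scene','top'):
  c=camera_info(cam);print(cam,ray(cam,(280,210)))
  for n in('jar_cap','hub_grip','pocket','rack','station','jar_a','jar_b','jar_c','jar_d'):
    print(n,[(np.round(r['at'],1).tolist(),round(r['confidence'],2)) for r in spotter.recognise(cam,n)[:3]])
E
```

```text
scene (array([ 1.061, -0.572,  1.108]), array([-0.389,  0.423, -0.818]))
jar_cap [([272.9, 129.4], 0.89), ([288.9, 115.2], 0.83), ([284.6, 155.6], 0.8)]
hub_grip [([291.2, 229.5], 0.74)]
pocket [([291.2, 227.9], 0.73)]
rack [([332.1, 146.8], 0.83), ([293.8, 228.8], 0.58)]
station [([291.7, 242.2], 0.84)]
jar_a [([255.0, 177.4], 0.96), ([368.1, 228.3], 0.94), ([393.6, 151.7], 0.92)]
jar_b [([255.0, 177.4], 0.96), ([368.1, 228.3], 0.94), ([393.6, 151.7], 0.92)]
jar_c [([255.0, 177.4], 0.96), ([368.1, 228.3], 0.94), ([393.6, 151.7], 0.92)]
jar_d [([255.0, 177.4], 0.96), ([368.1, 228.3], 0.94), ([393.6, 151.7], 0.92)]
top (array([ 0.428, -0.02 ,  1.522]), array([ 0.098,  0.001, -0.995]))
jar_cap [([218.5, 280.4], 0.86), ([180.1, 285.7], 0.77), ([184.4, 245.6], 0.6)]
hub_grip [([302.1, 183.7], 0.56)]
pocket [([302.1, 188.3], 0.97)]
rack [([191.9, 234.8], 0.64)]
station [([300.0, 185.6], 0.81), ([194.6, 231.0], 0.62)]
jar_a [([391.7, 273.7], 0.92), ([264.0, 258.9], 0.78), ([244.4, 144.9], 0.76)]
jar_b [([391.7, 273.7], 0.92), ([264.0, 258.9], 0.78), ([244.4, 144.9], 0.76)]
jar_c [([391.7, 273.7], 0.92), ([264.0, 258.9], 0.78), ([244.4, 144.9], 0.76)]
jar_d [([391.7, 273.7], 0.92), ([264.0, 258.9], 0.78), ([244.4, 144.9], 0.76)]
```

```bash
python3 -c "
import cv2,numpy as np
print(1)"
```

```text
1
```

View pics/s0.png

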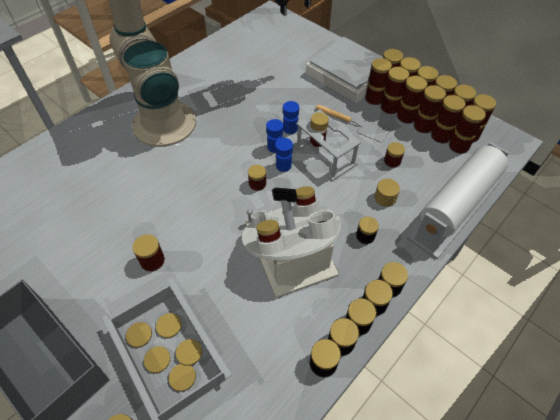

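View pics/t0.png

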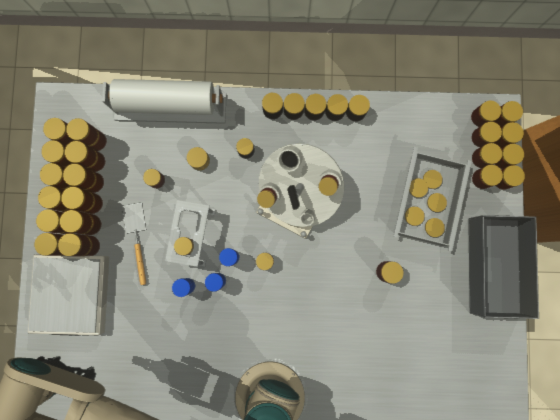

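The scene view shows the carousel at about (292,230), with the blue look-alikes near (285,135). In the top view, the deep pocket is on the far side at (290,159), the small cup is near at (307,218), the posts are at (262,210) and (307,235), and the jar in the rack is at (183,246). I'll enlarge the station and rack next.

```bash
python3 - <<'E'
from h import *
b=cv2.imread('pics/t0.png')
A=cv2.resize(b[140:250,245:355],None,fx=5.4,fy=5.4,interpolation=cv2.INTER_CUBIC)
B=cv2.resize(b[195:305,160:200],None,fx=5.4,fy=5.4,interpolation=cv2.INTER_CUBIC)[:A.shape[0]]
B=cv2.resize(b[195:270,160:215],None,fx=3.6,fy=3.6,interpolation=cv2.INTER_CUBIC)
o=np.zeros((A.shape[0],A.shape[1]+B.shape[1],3),np.uint8);o[:,:A.shape[1]]=A;o[:B.shape[0],A.shape[1]:]=B
cv2.imwrite('pics/c.png',o);print(o.shape)
E
```

```text
(594, 792, 3)
```

View pics/c.png

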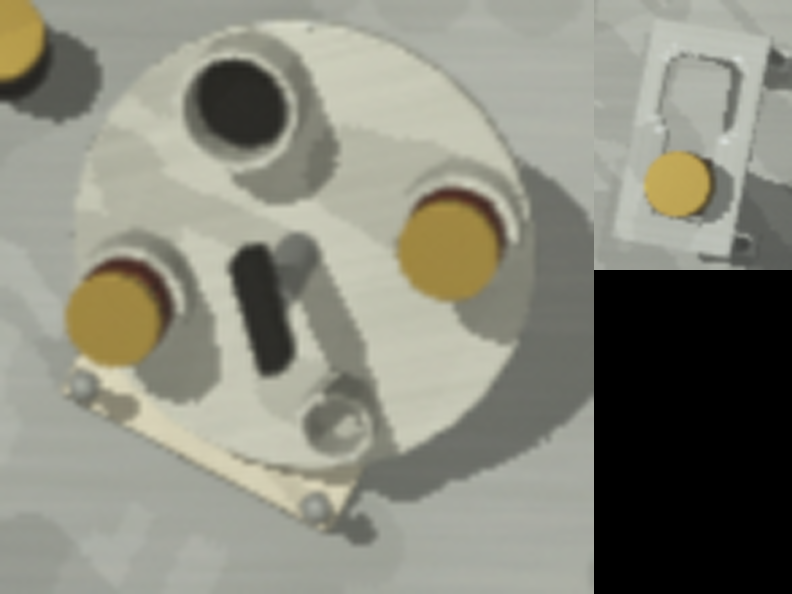

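The crop gives the bar from (291.3,186.7) to (296.1,207.8) and post tops at (260.6,211.1) and (303.5,234.1). The pocket rim is at (289.6,159.8), and the plate corners and cap are readable too. I'll fit poses to these.

```bash
cat >> h.py <<'E'
def Rz(a): return np.array([[np.cos(a),-np.sin(a),0],[np.sin(a),np.cos(a),0],[0,0,1]])
AX=np.array([-.5,0,.8660254])
U=np.array([-.8660254,0,-.5]); V=np.cross(AX,U)
def wheel(st,th,r,ang,h):  # point at radius r, angle th+ang, height h above face, world
    x,y,yaw=st; a=th+ang
    p=np.array([0,0,.105])+AX*h+r*(np.cos(a)*U+np.sin(a)*V)
    return Rz(yaw)@p+[x,y,0]
E
python3 - <<'E'
from h import *
from scipy.optimize import least_squares
np.set_printoptions(precision=4,suppress=True)
c0=atz('top',(293.7,197.2),.19);print(c0)
pi=np.pi
def pts(p):
    st=p[:3];th=p[3];xp,zp,hj,hs=p[4:8]
    P=[wheel(st,th,.032,0,.112),wheel(st,th,.032,pi,.112),wheel(st,th,.095,0,.044),wheel(st,th,.095,pi,hs),wheel(st,th,.095,pi/2,hj),wheel(st,th,.095,-pi/2,hj)]
    for s in(1,-1):P.append(Rz(st[2])@[xp,s*.075,zp]+[st[0],st[1],0])
    return P
obs=np.array([(291.3,186.7),(296.1,207.8),(289.6,159.8),(307.6,218.3),(328.3,185.4),(266.3,197.8),(260.6,211.1),(303.5,234.1)])
def f(p,o=obs): return (proj('top',pts(p))-o).ravel()
best=min((least_squares(f,[c0[0],c0[1],y,t,-.13,.066,.07,.03],x_scale=[.01]*2+[.1]*2+[.01]*4) for y in(-.6,0,.6) for t in(2.5,3.1,3.7)),key=lambda r:r.cost)
print('station',best.x,'cost',best.cost);print(best.fun.reshape(-1,2))
# rack
C=np.array([(175.6,200),(209.4,205.6),(198.3,266.7),(165.3,261.1)])
W=np.array([atz('top',c,.105) for c in C]);print(W)
far=(W[0]+W[1])/2;near=(W[2]+W[3])/2;d=far-near;print('rack dir',d,np.linalg.norm(d),np.degrees(np.arctan2(d[1],d[0])),'width',np.linalg.norm(W[0]-W[1]))
print('mid',(far+near)/2)
print('cap',atz('top',(183.3,246.1),.135))
# wide end arrow pixels
for n,q in dict(widefar=(700,58),wideL=(664,95),wideR=(737,95),neckL=(660,130),neckR=(730,138)).items(): print(n,atz('top',((q[0]-594)/3.6+160,q[1]/3.6+195),.105))
E
```

```text
[ 0.5965 -0.0559  0.19  ]Traceback (most recent call last):
  File "<stdin>", line 13, in <module>
  File "<stdin>", line 13, in <genexpr>
    return func(*args, **kwargs)
    result = trf(vector_fun.fun, vector_fun.jac, x0, f0, J0, lb, ub, ftol, xtol,
                 gtol, max_nfev, x_scale, loss_function, tr_solver,
                 tr_options.copy(), verbose, callback=callback_wrapped)
    return trf_no_bounds(
        fun, jac, x0, f0, J0, ftol, xtol, gtol, max_nfev, x_scale,
        loss_function, tr_solver, tr_options, verbose, callback=callback)
    J = jac(x)
    self._update_jac()
    ~~~~~~~~~~~~~~~~^^
    self.J = self.jac_wrapped(xp_copy(self.x), f0=self.f)
             ~~~~~~~~~~~~~~~~^^^^^^^^^^^^^^^^^^^^^^^^^^^^
    J, dct = approx_derivative(
             ~~~~~~~~~~~~~~~~~^
        self.fun,
        ^^^^^^^^^
    ...<2 lines>...
        **self.finite_diff_options,
        ^^^^^^^^^^^^^^^^^^^^^^^^^^^
    )
    ^
    J, _nfev = _dense_difference(fun_wrapped, x0, f0, h,
               ~~~~~~~~~~~~~~~~~^^^^^^^^^^^^^^^^^^^^^^^^
                             use_one_sided, method,
                             ^^^^^^^^^^^^^^^^^^^^^^
                             mf)
                             ^^^
    df = [f_eval - f0 for f_eval in f_evals]
                                    ^^^^^^^
    f = np.atleast_1d(self.fun(x, *self.args, **self.kwargs))
                      ~~~~~~~~^^^^^^^^^^^^^^^^^^^^^^^^^^^^^^
    return np.atleast_1d(self.fun(x))
                         ~~~~~~~~^^^
    return self.f(x, *self.args, **self.kwargs)
           ~~~~~~^^^^^^^^^^^^^^^^^^^^^^^^^^^^^^
  File "<stdin>", line 12, in f
  File "h.py", line 6, in proj
    c=camera_info(cam); p,_=cv2.projectPoints(np.array(P,float).reshape(-1,3),np.array(c['rvec'],float),np.array(c['tvec'],float),np.array(c['camera_matrix'],float),None); return p.reshape(-1,2)
ValueError: time passes only in moves, steps and waits
```

```bash
sed -i 's/^from rig.*/from rig import state, get_image, order, spotter\nimport rig, functools\ncamera_info=functools.lru_cache(None)(rig.camera_info)/' h.py
cat > fit.py <<'E'
from h import *
from scipy.optimize import least_squares
np.set_printoptions(precision=4,suppress=True)
c0=atz('top',(293.7,197.2),.19);print(c0)
pi=np.pi
def pts(p):
    st=p[:3];th=p[3];xp,zp,hj,hs=p[4:8]
    P=[wheel(st,th,.032,0,.112),wheel(st,th,.032,pi,.112),wheel(st,th,.095,0,.044),wheel(st,th,.095,pi,hs),wheel(st,th,.095,pi/2,hj),wheel(st,th,.095,-pi/2,hj)]
    for s in(1,-1):P.append(Rz(st[2])@[xp,s*.075,zp]+[st[0],st[1],0])
    return P
obs=np.array([(291.3,186.7),(296.1,207.8),(289.6,159.8),(307.6,218.3),(328.3,185.4),(266.3,197.8),(260.6,211.1),(303.5,234.1)])
def f(p,o=obs): return (proj('top',pts(p))-o).ravel()
best=min((least_squares(f,[c0[0],c0[1],y,t,-.13,.066,.07,.03],x_scale=[.01]*2+[.1]*2+[.01]*4) for y in(-.6,0,.6) for t in(2.5,3.1,3.7)),key=lambda r:r.cost)
print('station',best.x,'cost',best.cost);print(best.fun.reshape(-1,2))
# rack
C=np.array([(175.6,200),(209.4,205.6),(198.3,266.7),(165.3,261.1)])
W=np.array([atz('top',c,.105) for c in C]);print(W)
far=(W[0]+W[1])/2;near=(W[2]+W[3])/2;d=far-near;print('rack dir',d,np.linalg.norm(d),np.degrees(np.arctan2(d[1],d[0])),'width',np.linalg.norm(W[0]-W[1]))
print('mid',(far+near)/2)
print('cap',atz('top',(183.3,246.1),.135))
for n,q in dict(widefar=(700,58),wideL=(664,95),wideR=(737,95),neckL=(660,130),neckR=(730,138)).items(): print(n,atz('top',((q[0]-594)/3.6+160,q[1]/3.6+195),.105))
E
python3 fit.py
```

```text
[ 0.5965 -0.0559  0.19  ]
station [ 0.7025 -0.0468  0.096   6.3093 -0.1127 -0.6915  0.2035  0.5731] cost 1908.1226525037105
[[  2.45     2.7167]
 [ -4.0705 -39.7144]
 [  4.301   40.5434]
 [ -3.3469   0.6437]
 [  2.7387   2.3309]
 [ -7.2975  -3.2886]
 [ 11.7385  12.1807]
 [  0.9792 -13.079 ]]
[[0.5898 0.2949 0.105 ]
 [0.5755 0.1932 0.105 ]
 [0.3934 0.2186 0.105 ]
 [0.4074 0.3167 0.105 ]]
rack dir [ 0.1822 -0.0236  0.    ] 0.18375764916511453 -7.388654352465615 width 0.10274964386891947
mid [0.4915 0.2559 0.105 ]
cap [0.4524 0.2596 0.135 ]
widefar [0.5574 0.252  0.105 ]
wideL [0.5259 0.2804 0.105 ]
wideR [0.5275 0.2201 0.105 ]
neckL [0.4969 0.2824 0.105 ]
neckR [0.4918 0.2243 0.105 ]
```

```bash
sed -i 's/(328.3,185.4),(266.3,197.8)/(266.3,197.8),(328.3,185.4)/' fit.py; python3 fit.py | head -12
```

```text
[ 0.5965 -0.0559  0.19  ]
station [ 0.644  -0.08   -0.4636  3.8574 -0.123   0.0542  0.0629  0.0328] cost 1.125394290604803
[[-0.8638  0.1973]
 [ 0.3848  0.326 ]
 [ 0.0807 -0.7943]
 [-0.259  -0.1275]
 [ 0.26    0.2913]
 [ 0.5308  0.1527]
 [-0.0734  0.0688]
 [-0.0605 -0.1393]]
[[0.5898 0.2949 0.105 ]
 [0.5755 0.1932 0.105 ]
```

```bash
cat >> h.py <<'E'
from scipy.spatial.transform import Rotation as Ro
np.set_printoptions(precision=4,suppress=True)
ST=[.644,-.08,-.4636]; TH=3.857
def hubR(st,th,s=1):
    Rw=Rz(st[2]); b=Rw@(np.cos(th)*U+np.sin(th)*V); z=Rw@AX; x=-b; y=np.cross(z,x)
    return np.c_[np.cross(s*y,-z),s*y,-z]
def delta(p,R,s=None):
    s=s or state(); Rc=np.array(s['tcp_rot']);
    return Rc.T@(np.array(p)-s['eef_pos']), np.degrees(Ro.from_matrix(Rc.T@R).as_rotvec())
def wr(R,q1,q23):
    e=Ro.from_matrix((Rz(q1)@Ro.from_rotvec([0,q23,0]).as_matrix()).T@R).as_euler('ZYZ'); return e
E
python3 - <<'E'
from h import *
s=state();print({k:np.round(v,3) for k,v in s.items()})
print(Rz(1.309)@np.diag([-1,1,-1]))
print(camera_info('wrist'))
g=wheel(ST,TH,0,0,.096);print('hub',g)
for sg in(1,-1):
  for th in(TH,6.283):
    R=hubR(ST,th,sg);a=g-R[:,2]*-0 
    for q in(1.2,1.5,1.8): print(sg,th,q,wr(R,-.09-.07,q), 'alt',np.array(wr(R,-.16,q))*[1,-1,1]+[np.pi,0,np.pi])
for sg in(1,-1):
  R=hubR(ST,TH,sg);print(sg,R,delta(g-R[:,2]*.20,R,s), g-R[:,2]*.20)
E
```

```text
{'time_s': np.float64(1.0), 'joint_pos': array([ 1.239,  0.052,  1.401,  0.   ,  1.689, -0.07 ]), 'qd': array([ 0.   , -0.001,  0.001,  0.001,  0.001, -0.002]), 'joint_torque': array([ -0.   , -38.153, -36.032,  -0.   ,   0.   ,  -0.   ]), 'eef_pos': array([0.136, 0.507, 0.304]), 'tcp_rot': array([[-0.966,  0.259,  0.   ],
       [ 0.259,  0.966,  0.   ],
       [ 0.   ,  0.   , -1.   ]]), 'wrist_force': array([ 0.472,  1.495, -0.068]), 'ft_torque': array([ 0.025, -0.029,  0.013]), 'grip_force': np.float64(0.0), 'opening': np.float64(0.997)}
[[-0.2588 -0.9659  0.    ]
 [-0.9659  0.2588  0.    ]
 [ 0.      0.     -1.    ]]
{'camera_matrix': array([[341.2591,   0.    , 281.1408],
       [  0.    , 341.2591, 211.148 ],
       [  0.    ,   0.    ,   1.    ]]), 'tool_from_camera': array([[-0.0003, -0.9659, -0.2588,  0.0651],
       [ 1.    , -0.0004,  0.0001, -0.0003],
       [-0.0002, -0.2588,  0.9659, -0.0706],
       [ 0.    ,  0.    ,  0.    ,  1.    ]])}
hub [ 0.6011 -0.0585  0.1881]
1 3.857 1.2 [-0.1514  1.4395  2.7111] alt [ 2.9902 -1.4395  5.8527]
1 3.857 1.5 [-0.165   1.1432  2.7
[... 393 characters left out ...]
165   1.1432 -0.3815] alt [ 2.9766 -1.1432  2.7601]
-1 3.857 1.8 [-0.2006  0.8481 -0.3168] alt [ 2.9409 -0.8481  2.8248]
-1 6.283 1.2 [-0.1514  1.4395 -2.8565] alt [ 2.9902 -1.4395  0.2851]
-1 6.283 1.5 [-0.165   1.1432 -2.8075] alt [ 2.9766 -1.1432  0.3341]
-1 6.283 1.8 [-0.2006  0.8481 -2.7428] alt [ 2.9409 -0.8481  0.3988]
1 [[ 0.878   0.1706  0.4472]
 [ 0.2944 -0.9292 -0.2236]
 [ 0.3774  0.328  -0.866 ]] (array([-0.4978, -0.4059, -0.0575]), array([-36.2903, -17.9213, 146.0942])) [ 0.5116 -0.0138  0.3613]
-1 [[-0.878  -0.1706  0.4472]
 [-0.2944  0.9292 -0.2236]
 [-0.3774 -0.328  -0.866 ]] (array([-0.4978, -0.4059, -0.0575]), array([ 13.4283, -27.192 , -28.7458])) [ 0.5116 -0.0138  0.3613]
```

Request:
step_arm(deltas=[[[-0.02,-0.016,-0.01],[-1.6,-0.8,6.4]],[[-0.045,-0.037,-0.015],[-3.2,-1.6,12.8]],[[-0.07,-0.056,-0.02],[-4.9,-2.4,19.5]],[[-0.09,-0.075,-0.025],[-6.5,-3.2,26]],[[-0.115,-0.094,-0.03],[-8.1,-4,32.5]],[[-0.14,-0.112,-0.035],[-9.7,-4.8,39]],[[-0.16,-0.13,-0.04],[-11.3,-5.6,45.5]],[[-0.185,-0.15,-0.04],[-13,-6.4,52]],[[-0.21,-0.17,-0.045],[-14.6,-7.2,58.5]],[[-0.23,-0.19,-0.05],[-16.2,-8,65]],[[-0.255,-0.205,-0.05],[-17.8,-8.8,71.5]],[[-0.28,-0.225,-0.055],[-19.4,-9.6,78]]], hand=1)

```text
time_s: 2.0
eef_pos: [0.3485, 0.2162, 0.3587]
tcp_rot: [[0.059, 0.939, 0.339], [0.995, -0.082, 0.054], [0.079, 0.334, -0.939]]
wrist_force: [0.5, 0.2, 0.0]
opening: 0.998
grip_force: 0.0
```

```bash
python3 - <<'E'
from h import *
s=state();print(s['joint_pos'],s['eef_pos'],s['time_s'])
g=wheel(ST,TH,0,0,.096);R=hubR(ST,TH);print(delta(g-R[:,2]*.2,R,s))
E
```

```text
[ 0.5278 -0.4796  1.7717 -0.1239  1.5216  0.5859] [0.3485 0.2162 0.3587] 2.0
(array([-0.2191,  0.1729,  0.0402]), array([-16.8141,  -8.3431,  67.7968]))
```

Request:
step_arm(deltas=[[[-0.022,0.017,0.004],[-1.7,-0.8,6.7]],[[-0.044,0.035,0.008],[-3.4,-1.6,13.4]],[[-0.066,0.052,0.012],[-5,-2.4,20]],[[-0.088,0.069,0.016],[-6.7,-3.3,27]],[[-0.11,0.086,0.02],[-8.4,-4.1,33.8]],[[-0.132,0.104,0.024],[-10,-5,40.5]],[[-0.154,0.121,0.028],[-11.8,-5.8,47.3]],[[-0.176,0.138,0.032],[-13.4,-6.7,54]],[[-0.198,0.156,0.036],[-15.1,-7.5,61]],[[-0.219,0.173,0.04],[-16.8,-8.3,67.8]],[[-0.219,0.173,0.04],[-16.8,-8.3,67.8]],[[-0.219,0.173,0.04],[-16.8,-8.3,67.8]]])

```text
time_s: 3.0
eef_pos: [0.5126, -0.0125, 0.3614]
tcp_rot: [[0.878, 0.175, 0.446], [0.299, -0.928, -0.222], [0.375, 0.328, -0.867]]
wrist_force: [0.2, 0.1, -0.3]
opening: 1.002
grip_force: 0.0
```

```bash
cat >> h.py <<'E'
def wproj(P,s):
    T=np.array(camera_info('wrist')['tool_from_camera']);K=np.array(camera_info('wrist')['camera_matrix'])
    p=(np.array(P).reshape(-1,3)-s['eef_pos'])@np.array(s['tcp_rot']); c=(p-T[:3,3])@T[:3,:3]; q=c@K.T; return q[:,:2]/q[:,2:]
E
python3 - <<'E'
from h import *
s=state();print(s['joint_pos'],s['eef_pos'],s['time_s'])
im=save('wrist','w1'); b=cv2.imread('pics/w1.png')
P=[wheel(ST,TH,r,a,h) for r,a,h in [(0,0,.112),(.032,0,.112),(.032,np.pi,.112),(.095,0,.044),(.095,np.pi,.033),(.095,np.pi/2,.063),(.095,-np.pi/2,.063)]]
for q in wproj(P,s): cv2.drawMarker(b,tuple(int(v) for v in np.round(q)),(255,0,255),0,10); 
print(wproj(P,s));cv2.imwrite('pics/w1m.png',b)
g=wheel(ST,TH,0,0,.096);R=hubR(ST,TH);print(delta(g-R[:,2]*.2,R,s))
E
```

```text
[-0.0077 -0.2515  1.6246 -0.2291  1.2984  1.3153] [ 0.5126 -0.0125  0.3614] 3.0
[[282.2523 209.4438]
 [282.4716 167.9665]
 [282.0464 248.3747]
 [282.7128  86.7736]
 [281.7141 276.6682]
 [177.7065 195.1979]
 [386.7324 196.1613]]
(array([-0.0013,  0.0011, -0.0001]), array([-0.1025,  0.0382,  0.2641]))
```

View pics/w1m.png

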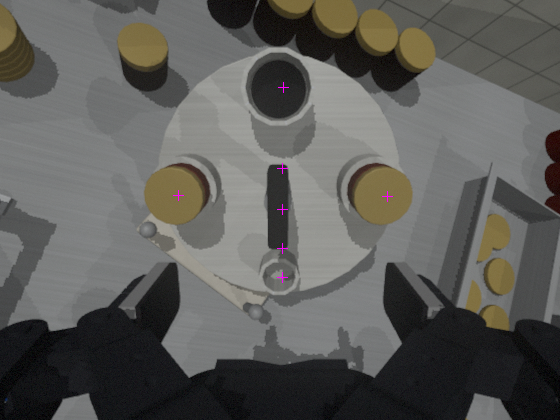

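The wrist view matches the model. The bar runs from (278,164) to (278,249), the pocket rim is at (278.5,87.5), the jar caps are at (177,194) and (383.5,194.5), and the posts are at (148,229) and (255,312). The residual is only 3 px, so I'll refine jointly.

```bash
cat >> fit.py <<'E'
print('----')
s=state()
ow=np.array([(278.5,164),(277.5,249),(278.5,87.5),(280,275),(177,194.5),(383.5,194.5),(148,229),(255,312)])
S=s
def f2(p): return np.r_[0.7*f(p),(wproj(pts(p),S)-ow).ravel()*.7]
b2=least_squares(f2,best.x,x_scale=[.01]*2+[.1]*2+[.01]*4,loss='soft_l1')
print(b2.x);print(b2.fun.reshape(-1,2)/.7)
st=b2.x[:3];th=b2.x[3];g=wheel(st,th,0,0,.096);R=hubR(st,th)
print('hub',g);print(delta(g-R[:,2]*.054,R,s))
E
python3 fit.py | sed -n '/----/,$p'
```

```text
----
[ 0.6432 -0.077  -0.4685  3.8689 -0.1204  0.0573  0.058   0.0282]
[[-2.1295  0.4294]
 [-0.7174  0.5372]
 [-1.2334 -0.5167]
 [-0.8089 -0.4831]
 [-0.3091  0.165 ]
 [-0.4168 -0.3461]
 [-0.8153 -0.7242]
 [-0.8347 -0.6808]
 [ 0.3899  3.8401]
 [ 1.6868 -0.5367]
 [ 0.949  -0.7233]
 [ 0.1571  0.0337]
 [-0.2905  0.2261]
 [-0.6255  0.0159]
 [ 0.016  -0.0033]
 [-0.1718  0.0848]]
hub [ 0.6004 -0.0553  0.1881]
(array([-0.0009, -0.0012,  0.1454]), array([-0.2352, -0.1103, -0.094 ]))
```

Request:
step_arm(deltas=[[[0,-0.001,0.015],[-0.2,-0.1,-0.1]],[[-0.001,-0.002,0.035],[-0.2,-0.1,-0.1]],[[-0.001,-0.002,0.055],[-0.2,-0.1,-0.1]],[[-0.001,-0.002,0.075],[-0.2,-0.1,-0.1]],[[-0.001,-0.002,0.095],[-0.2,-0.1,-0.1]],[[-0.001,-0.002,0.115],[-0.2,-0.1,-0.1]],[[-0.001,-0.002,0.13],[-0.2,-0.1,-0.1]],[[-0.001,-0.002,0.138],[-0.2,-0.1,-0.1]],[[-0.001,-0.002,0.138],[-0.2,-0.1,-0.1]]])

```text
time_s: 3.8
eef_pos: [0.5725, -0.0402, 0.2396]
tcp_rot: [[0.878, 0.178, 0.445], [0.302, -0.927, -0.225], [0.372, 0.331, -0.867]]
wrist_force: [-0.2, -0.3, -0.5]
opening: 0.997
grip_force: 0.0
```

Request:
step_arm(deltas=[[[0,0,0],[0,0,0]],[[0,0,0],[0,0,0]],[[0,0,0],[0,0,0]],[[0,0,0],[0,0,0]],[[0,0,0],[0,0,0]],[[0,0,0],[0,0,0]],[[0,0,0],[0,0,0]],[[0,0,0],[0,0,0]]], hand=0, grip_force=30)

```text
time_s: 4.47
eef_pos: [0.5729, -0.0399, 0.2424]
tcp_rot: [[0.877, 0.176, 0.448], [0.301, -0.927, -0.224], [0.376, 0.331, -0.866]]
wrist_force: [-6.3, 6.1, 5.5]
opening: 0.182
grip_force: 50.5
```

Request:
step_arm(deltas=[[[0,-0.001,-0.002],[0,0,-2]],[[0,-0.001,-0.003],[0,0,-7]],[[0,-0.001,-0.003],[0,0,-13]],[[0,-0.001,-0.003],[0,0,-19]],[[0,-0.001,-0.003],[0,0,-25]],[[0,-0.001,-0.003],[0,0,-31]],[[0,-0.001,-0.003],[0,0,-37]],[[0,-0.001,-0.003],[0,0,-43]],[[0,-0.001,-0.003],[0,0,-49]],[[0,-0.001,-0.003],[0,0,-55]],[[0,-0.001,-0.003],[0,0,-59]],[[0,-0.001,-0.003],[0,0,-60]]])

```text
time_s: 5.47
eef_pos: [0.5717, -0.0387, 0.2417]
tcp_rot: [[0.282, 0.849, 0.446], [0.954, -0.199, -0.224], [-0.101, 0.489, -0.866]]
wrist_force: [12.8, 0.9, -11.0]
opening: 0.181
grip_force: 33.8
```

```bash
python3 - <<'E'
from h import *
s=state();print(s['joint_pos'],s['wrist_force']@np.array(s['tcp_rot']),s['ft_torque'])
st=[.6432,-.077,-.4685];R=hubR(st,2*np.pi);g=wheel(st,0,0,0,.096)
print(delta(g-R[:,2]*.06,R,s))
E
```

```text
[-0.0608 -0.0308  1.6649 -0.2307  1.032   0.2707] [ 5.5776  5.2767 15.072 ] [ 0.6621 -0.8458  0.5332]
(array([-0.0023,  0.0015,  0.0029]), array([  0.0607,  -0.1083, -78.1273]))
```

Request:
step_arm(deltas=[[[0,0,0.001],[0,0,-3]],[[0.001,0.001,0.0015],[0,0,-9]],[[0.001,0.001,0.0015],[0,0,-16]],[[0.001,0.001,0.0015],[0,0,-23]],[[0.001,0.001,0.0015],[0,0,-30]],[[0.001,0.001,0.0015],[0,0,-37]],[[0.001,0.001,0.0015],[0,0,-44]],[[0.001,0.001,0.0015],[0,0,-51]],[[0.001,0.001,0.0015],[0,0,-58]],[[0.001,0.001,0.0015],[0,0,-65]],[[0.001,0.001,0.0015],[0,0,-71]],[[0.001,0.001,0.0015],[0,0,-75]]])

```text
time_s: 6.47
eef_pos: [0.5705, -0.0394, 0.2411]
tcp_rot: [[-0.751, 0.495, 0.438], [0.44, 0.869, -0.227], [-0.493, 0.022, -0.87]]
wrist_force: [-27.0, -2.0, 6.7]
opening: 0.181
grip_force: 42.8
```

Request:
step_arm(deltas=[[[0,0,0],[0,0,-2]],[[0,0,0],[0,0,-3.1]],[[0,0,0],[0,0,-3.1]],[[0,0,0],[0,0,-3.1]]])

```text
time_s: 6.8
eef_pos: [0.5705, -0.0395, 0.2411]
tcp_rot: [[-0.774, 0.457, 0.438], [0.397, 0.889, -0.227], [-0.493, -0.002, -0.87]]
wrist_force: [-27.4, -0.8, 6.5]
opening: 0.181
grip_force: 41.9
```

```bash
python3 - <<'E'
from h import *
s=state();print(s['joint_pos'],s['wrist_force']@np.array(s['tcp_rot']),s['ft_torque'])
st=[.6432,-.077,-.4685];R=hubR(st,2*np.pi);g=wheel(st,0,0,0,.096)
print(delta(g-R[:,2]*.06,R,s))
E
```

```text
[-0.0609 -0.0292  1.663  -0.2339  1.0416 -1.087 ] [ 17.6882 -13.2981 -17.4469] [-0.0241  2.9288 -0.626 ]
(array([-0.0028, -0.0006,  0.0028]), array([-0.2842, -0.4434, -0.2575]))
```

Request:
step_arm(deltas=[[[0.001,-0.001,-0.001],[0,0,0]],[[0.002,-0.001,-0.002],[0,0,0]],[[0.002,-0.001,-0.002],[0,0,0]]])

```text
time_s: 7.05
eef_pos: [0.57, -0.0395, 0.241]
tcp_rot: [[-0.771, 0.456, 0.444], [0.395, 0.89, -0.227], [-0.499, 0.001, -0.867]]
wrist_force: [10.9, -7.3, -11.7]
opening: 0.184
grip_force: 34.6
```

Request:
step_arm(deltas=[[[0,0,0],[0,0,0]],[[0,0,0],[0,0,0]],[[0,0,0],[0,0,0]],[[0,0,0],[0,0,0]],[[0,0,0],[0,0,0]],[[0,0,-0.02],[0,0,0]],[[0,0,-0.045],[0,0,0]],[[0,0,-0.075],[0,0,0]],[[0,0,-0.105],[0,0,0]],[[0,0,-0.135],[0,0,0]],[[0,0,-0.15],[0,0,0]],[[0,0,-0.15],[0,0,0]]], hand=1)

```text
time_s: 8.05
eef_pos: [0.503, -0.0039, 0.3785]
tcp_rot: [[-0.766, 0.454, 0.454], [0.394, 0.891, -0.225], [-0.507, 0.007, -0.862]]
wrist_force: [-0.4, 0.4, 0.1]
opening: 0.995
grip_force: 0.0
```

```bash
python3 - <<'E'
from h import *
s=state();print(s['joint_pos'],s['eef_pos'],s['time_s'],repr(s['tcp_rot']))
im=save('wrist','w2'); b=cv2.imread('pics/w2.png')
st=[.6432,-.077,-.4685];TH=0
P=[wheel(st,TH,r,a,h) for r,a,h in [(0,0,.112),(.032,0,.112),(.032,np.pi,.112),(.095,0,.044),(.095,np.pi,.028),(.095,np.pi/2,.06),(.095,-np.pi/2,.06)]]
P+=[Rz(st[2])@[-.1204,k*.075,.0573]+[st[0],st[1],0] for k in(1,-1)]
for q in wproj(P,s): cv2.drawMarker(b,tuple(int(v) for v in np.round(q)),(255,0,255),0,10); 
print(wproj(P,s));cv2.imwrite('pics/w2m.png',b); save('top','t2')
E
```

```text
[ 0.0144 -0.282   1.6179 -0.2406  1.3302 -1.0825] [ 0.503  -0.0039  0.3785] 8.05 array([[-0.7663,  0.454 ,  0.4545],
       [ 0.3945,  0.891 , -0.2249],
       [-0.5071,  0.0069, -0.8619]])
[[278.0832 199.2455]
 [277.7377 160.2742]
 [278.4084 235.9208]
 [277.5084  84.2638]
 [279.1079 263.4138]
 [180.3757 187.4501]
 [376.077  186.0744]
 [353.3045  50.4705]
 [201.3021  51.3748]]
```

View pics/w2m.png

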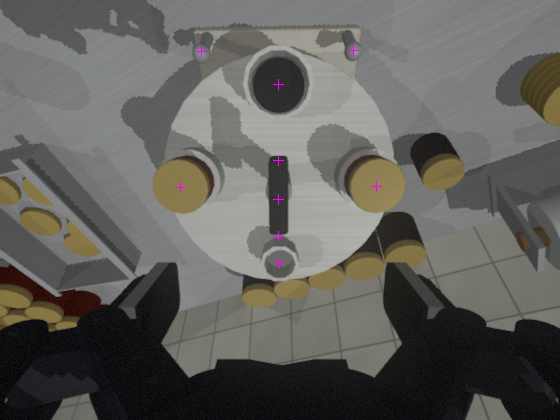

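The pocket sits on the model to within 1 px of the loading point (rim at 278.5,83; posts at 201,51 and 353,51). Next is the jar hover.

```bash
cat >> h.py <<'E'
def down(a): return Rz(a)@np.diag([-1.,1,-1])
RA=np.radians(-7.4)-np.pi/2+.0   # closing dir along rack x
E
python3 - <<'E'
from h import *
s=state();R=down(RA);print(R);print(delta([.49,.257,.31],R,s))
E
```

```text
[[ 0.1288  0.9917  0.    ]
 [ 0.9917 -0.1288  0.    ]
 [ 0.      0.     -1.    ]]
(array([ 0.1453,  0.2266, -0.01  ]), array([18.6121, 26.0503, 68.5974]))
```

Request:
step_arm(deltas=[[[0.006,0.01,0],[0.8,1.1,2.9]],[[0.018,0.03,-0.001],[2.3,3.2,8.6]],[[0.032,0.05,-0.002],[4,5.7,15]],[[0.045,0.07,-0.003],[5.7,8,21]],[[0.058,0.09,-0.004],[7.3,10.2,27]],[[0.071,0.11,-0.005],[9,12.5,33]],[[0.085,0.132,-0.006],[10.8,15,39.5]],[[0.097,0.151,-0.007],[12.4,17.3,45.5]],[[0.11,0.171,-0.008],[14,19.6,51.6]],[[0.122,0.19,-0.009],[15.6,21.8,57.5]],[[0.134,0.208,-0.01],[17.1,24,63]],[[0.145,0.227,-0.01],[18.6,26,68.6]]])

```text
time_s: 9.15
eef_pos: [0.4905, 0.2579, 0.3073]
tcp_rot: [[0.134, 0.991, -0.005], [0.991, -0.134, -0.0], [-0.001, -0.005, -1.0]]
wrist_force: [-0.1, -0.6, -0.2]
opening: 0.999
grip_force: 0.0
```

Request:
step_arm(deltas=[[[0,0,0],[0,0,0]],[[0,0,0],[0,0,0]]])

```text
time_s: 9.32
eef_pos: [0.4906, 0.2569, 0.3074]
tcp_rot: [[0.127, 0.992, -0.004], [0.992, -0.127, -0.003], [-0.004, -0.003, -1.0]]
wrist_force: [0.3, 0.3, -0.6]
opening: 0.995
grip_force: 0.0
```

```bash
python3 - <<'E'
from h import *
s=state();print(s['joint_pos'],s['eef_pos'],s['time_s'],repr(s['tcp_rot']))
im=save('wrist','w3'); b=cv2.imread('pics/w3.png')
r=np.radians(-7.4);d=np.array([np.cos(r),np.sin(r),0]);n=np.array([-d[1],d[0],0]);w=np.array([.526,.2515,.105])
P=[[.4524,.26,.135],w]+[w+d*x+n*y for x,y in((32,0),(-32,32),(-32,-32),(0,32),(0,-32))for x,y in[(x/1e3,y/1e3)]]
for q in wproj(P,s): cv2.drawMarker(b,tuple(int(v) for v in np.round(q)),(255,0,255),0,10); 
print(wproj(P,s));cv2.imwrite('pics/w3m.png',b)
print([(t['at'],t['confidence']) for t in spotter.recognise('wrist','jar_cap')])
E
```

```text
[ 0.4163  0.1358  1.3048 -0.0014  1.7059  0.5436] [0.4906 0.2569 0.3074] 9.3167 array([[ 0.1271,  0.9919, -0.0039],
       [ 0.9919, -0.1271, -0.0033],
       [-0.0038, -0.0035, -1.    ]])
[[229.8931 212.541 ]
 [325.3826 201.7915]
 [364.3564 201.8794]
 [286.6579 162.6906]
 [286.2317 238.4475]
 [326.8052 162.7659]
 [324.0428 238.5464]]
[([236.4, 316.6], 0.96), ([176.6, 264.6], 0.95), ([107.6, 203.2], 0.8), ([237.1, 203.5], 0.73)]
```

View pics/w3m.png

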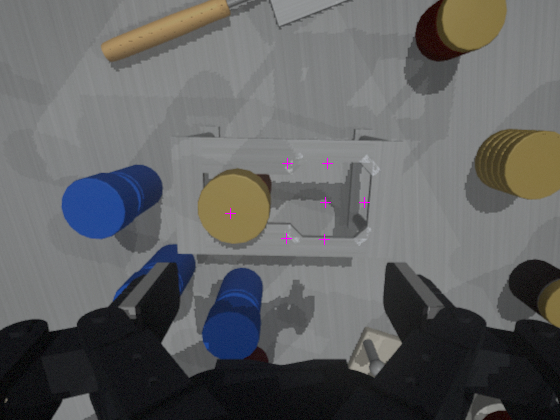

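The cap top circle is centred near (234.5,206.5). The wide end's far edge is at about column 372, its side edges at rows 157 and 240, and its shoulders at about column 293. I'll back-project these.

```bash
cat >> h.py <<'E'
def watz(uv,z,s):
    T=np.array(camera_info('wrist')['tool_from_camera']);K=np.array(camera_info('wrist')['camera_matrix']);R=np.array(s['tcp_rot'])
    d=R@T[:3,:3]@np.linalg.inv(K)@[uv[0],uv[1],1.];o=R@T[:3,3]+s['eef_pos'];return o+d*(z-o[2])/d[2]
E
python3 - <<'E'
from h import *
s=state();r=np.radians(-7.4);d=np.array([np.cos(r),np.sin(r),0]);n=np.array([-d[1],d[0],0])
for k,uv,z in(('cap',(234.5,206.5),.135),('far',(371,200),.105),('up',(330,157),.105),('low',(330,241),.105),('sh',(291,157),.105),('sh2',(291,240),.105)):
  p=watz(uv,z,s);print(k,p,'rack-frame',p@d,p@n)
c=watz((234.5,206.5),.135,s);print(delta([c[0],c[1],.184],down(RA),s))
b=cv2.imread('pics/w3.png')[130:270,165:415];cv2.imwrite('pics/c3.png',cv2.resize(b,None,fx=3.2,fy=3.2,interpolation=cv2.INTER_CUBIC))
E
```

```text
cap [0.4568 0.2633 0.135 ] rack-frame 0.4191179835523033 0.3199359279421777
far [0.5643 0.2473 0.105 ] rack-frame 0.5277959129025211 0.3178761997235053
up [0.534  0.2867 0.105 ] rack-frame 0.4926055639996582 0.3531303134274307
low [0.5275 0.2158 0.105 ] rack-frame 0.4953032294117564 0.2819150706017924
sh [0.5031 0.2907 0.105 ] rack-frame 0.4614467543079734 0.35311157194864207
sh2 [0.4946 0.2209 0.105 ] rack-frame 0.4620104249663755 0.28278913875046635
(array([ 0.0029, -0.0343,  0.1251]), array([-0.0536,  0.1443,  0.0446]))
```

View pics/c3.png

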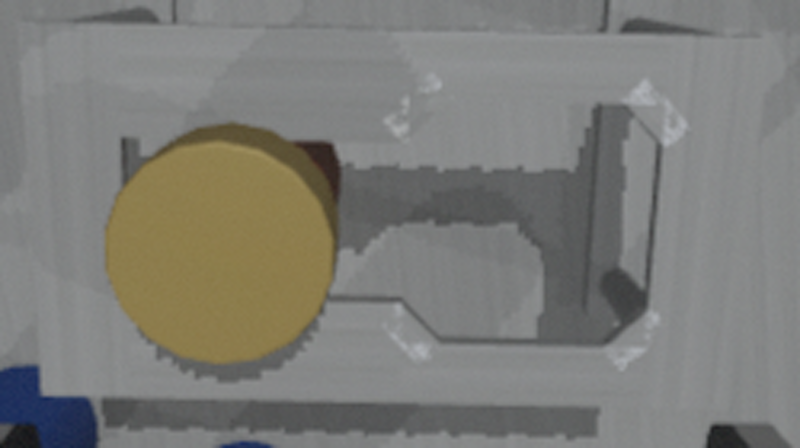

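Request:
step_arm(deltas=[[[0,-0.012,0.01],[0,0.1,0]],[[0.001,-0.03,0.03],[0,0.1,0]],[[0.001,-0.035,0.05],[0,0.1,0]],[[0.001,-0.035,0.07],[0,0.1,0]],[[0.001,-0.035,0.09],[0,0.1,0]],[[0.001,-0.035,0.108],[0,0.1,0]],[[0.001,-0.035,0.12],[0,0.1,0]],[[0.001,-0.035,0.124],[0,0.1,0]],[[0.001,-0.035,0.124],[0,0.1,0]]])

```text
time_s: 10.17
eef_pos: [0.4558, 0.2619, 0.1854]
tcp_rot: [[0.129, 0.992, -0.001], [0.992, -0.129, 0.0], [-0.0, -0.001, -1.0]]
wrist_force: [0.4, 0.3, -0.5]
opening: 1.003
grip_force: 0.0
```

Request:
step_arm(deltas=[[[0,0,0],[0,0,0]],[[0,0,0],[0,0,0]],[[0,0,0],[0,0,0]],[[0,0,0],[0,0,0]],[[0,0,0],[0,0,0]],[[0,0,0],[0,0,0]],[[0,0,0],[0,0,0]]], hand=0, grip_force=40)

```text
time_s: 10.75
eef_pos: [0.4563, 0.2628, 0.1877]
tcp_rot: [[0.129, 0.992, 0.002], [0.992, -0.129, 0.002], [0.002, 0.002, -1.0]]
wrist_force: [-2.0, -0.8, 6.4]
opening: 0.615
grip_force: 41.7
```

Request:
step_arm(deltas=[[[0,0,-0.002],[0,0,0]],[[0,0,-0.004],[0,0,0]],[[0,0.008,-0.004],[0,0,0]],[[-0.001,0.018,-0.004],[0,0,0]],[[-0.001,0.03,-0.004],[0,0,0]],[[-0.001,0.042,-0.004],[0,0,0]],[[-0.001,0.054,-0.004],[0,0,0]],[[-0.001,0.065,-0.004],[0,0,0]],[[-0.001,0.073,-0.004],[0,0,0]],[[-0.001,0.0765,-0.004],[0,0,0]],[[-0.001,0.0765,-0.004],[0,0,0]]])

```text
time_s: 11.67
eef_pos: [0.5323, 0.2512, 0.1895]
tcp_rot: [[0.13, 0.992, -0.001], [0.992, -0.13, 0.001], [0.001, -0.001, -1.0]]
wrist_force: [-0.3, 0.3, -2.0]
opening: 0.612
grip_force: 42.5
```

```bash
python3 - <<'E'
from h import *
s=state();print(s['wrist_force'],s['eef_pos'])
im=save('wrist','w4'); save('scene','s4')
E
```

```text
[-0.2971  0.2727 -2.0404] [0.5323 0.2512 0.1895]
```

View pics/w4.png

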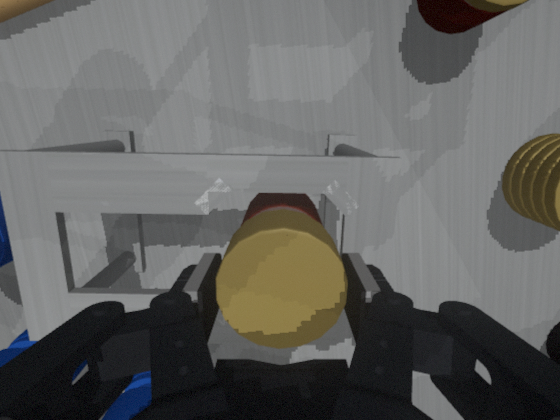

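Request:
step_arm(deltas=[[[0,0,-0.006],[0,0,0]],[[0,0,-0.018],[0,0,0]],[[0,0,-0.032],[0,0,0]],[[0,0,-0.046],[0,0,0]],[[0,0,-0.06],[0,0,0]],[[0,0,-0.075],[0,0,0]],[[0,0,-0.09],[0,0,0]],[[0,0,-0.105],[0,0,0]],[[0,0,-0.12],[0,0,0]],[[0,0,-0.135],[0,0,0]],[[0,0,-0.14],[0,0,0]],[[0,0,-0.14],[0,0,0]]])

```text
time_s: 12.77
eef_pos: [0.5316, 0.2517, 0.333]
tcp_rot: [[0.129, 0.992, 0.004], [0.992, -0.129, 0.003], [0.003, 0.004, -1.0]]
wrist_force: [0.5, 0.2, -3.3]
opening: 0.619
grip_force: 42.5
```

```bash
cat > cap.py <<'E'
from h import *
from scipy.optimize import least_squares
im=get_image('wrist')[150:420].astype(int);import sys
m=(im[...,0]>110)&(im[...,0]-im[...,2]>60);m=m.astype(np.uint8)
nl,lab,stt,c=cv2.connectedComponentsWithStats(m);ks=[k for k in range(1,nl) if 150<c[k][0]<400];k=max(ks,key=lambda k:stt[k,4])
x,y,w,h,_=stt[k];y+=150;o=np.array([x-.5,x+w-.5,y-.5,y+h-.5]);print('box',o)
T=np.array(camera_info('wrist')['tool_from_camera']);K=np.array(camera_info('wrist')['camera_matrix'])
t=np.linspace(0,2*np.pi,200)
def f(p):
    P=np.c_[p[0]+.027*np.cos(t),p[1]+.027*np.sin(t),0*t+p[2]];q=(P-T[:3,3])@T[:3,:3]@K.T;q=q[:,:2]/q[:,2:]
    return np.array([q[:,0].min(),q[:,0].max(),q[:,1].min(),q[:,1].max()])-o
r=least_squares(f,[0,0,.053]);print('cap top in tool',r.x,r.fun)
E
python3 - <<'E'
from h import *
exec(open('cap.py').read())
s=state();print(s['wrist_force'],s['eef_pos'],s['joint_pos'])
st=[.6432,-.077,-.4685];R=hubR(st,0);pk=wheel(st,0,.095,0,.006);print('pocket',pk)
cap=r.x; 
for h in(.20,.06,.012): 
  tcp=pk-R[:,2]*(h+.102)-R@np.array(cap);print(h,tcp,delta(tcp,R,s))
E
```

```text
box [216.5 344.5 228.5 334.5]
cap top in tool [-0.005  -0.      0.0663] [ 2.6499 -2.6495 -2.7792  3.0503]
[-0.3326  0.2908 -3.0719] [0.5315 0.2516 0.3312] [0.379  0.2258 1.1565 0.001  1.7569 0.5085]
pocket [ 0.5671 -0.0385  0.0627]
0.2 [0.399  0.0466 0.3791] (array([-0.2203, -0.1049, -0.0486]), array([-18.3078, -26.12  , -68.9048]))
0.06 [0.4615 0.015  0.2579] (array([-0.2438, -0.0391,  0.0727]), array([-18.3078, -26.12  , -68.9048]))
0.012 [0.4829 0.0042 0.2163] (array([-0.2519, -0.0165,  0.1143]), array([-18.3078, -26.12  , -68.9048]))
```

```bash
python3 - <<'E'
from h import *
im=save('wrist','w5')
print([tuple(int(v) for v in im[r,281]) for r in range(196,360,4)])
for r in(250,275,300): print(r,[tuple(int(v) for v in im[r,c]) for c in list(range(206,232,3))+list(range(332,358,3))])
E
```

```text
[(61, 37, 32), (58, 33, 29), (73, 40, 35), (101, 86, 79), (94, 82, 54), (93, 83, 51), (98, 84, 53), (95, 82, 49), (130, 115, 75), (136, 120, 74), (135, 118, 71), (133, 118, 72), (134, 119, 71), (135, 120, 67), (142, 126, 75), (144, 127, 76), (143, 125, 75), (143, 125, 74), (143, 126, 74), (144, 125, 73), (144, 126, 73), (145, 126, 77), (142, 124, 72), (140, 124, 73), (143, 126, 73), (141, 125, 73), (147, 130, 75), (146, 129, 73), (149, 132, 77), (147, 131, 76), (147, 130, 75), (147, 130, 77), (146, 130, 75), (141, 125, 74), (103, 91, 53), (105, 93, 56), (103, 91, 51), (106, 93, 54), (119, 114, 101), (136, 138, 138), (136, 137, 138)]
250 [(102, 103, 102), (104, 105, 105), (89, 90, 89), (89, 90, 89), (89, 88, 89), (90, 93, 93), (89, 90, 88), (81, 73, 48), (98, 86, 54), (114, 101, 62), (92, 81, 52), (140, 140, 138), (144, 145, 144), (142, 142, 142), (142, 142, 141), (143, 143, 143), (137, 139, 140), (142, 144, 144)]
275 [(34, 32, 32), (34, 35, 29), (30, 28, 24), (37, 35, 28), (129, 113, 66), (132, 114, 67), (132, 116, 68), (132, 116, 69), (133, 116, 70), (141, 125, 75), (143, 127, 76), (142, 126, 77), (141, 125, 75), (138, 121, 72), (41, 40, 32), (43, 41, 36), (42, 41, 35), (44, 42, 41)]
300 [(30, 29, 26), (29, 27, 26), (23, 25, 18), (27, 27, 16), (133, 117, 68), (137, 121, 68), (136, 120, 70), (137, 121, 70), (138, 123, 72), (140, 124, 72), (141, 125, 72), (127, 114, 66), (97, 84, 50), (97, 85, 51), (39, 35, 28), (34, 28, 26), (36, 34, 27), (38, 36, 31)]
```

```bash
sed -i "s/^x,y,w,h.*/o=np.array([216.5,346.,227.5,347.])/;s/^nl,.*//" cap.py; python3 - <<'E'
from h import *
exec(open('cap.py').read())
s=state()
st=[.6432,-.077,-.4685];R=hubR(st,0);pk=wheel(st,0,.095,0,.006)
cap=r.x; 
for h in(.15,.06,.012): 
  tcp=pk-R[:,2]*(h+.102)-R@np.array(cap);print(h,tcp,delta(tcp,R,s))
E
```

```text
cap top in tool [-0.0031  0.0003  0.0575] [-0.5071  0.507   0.5329 -0.5883]
0.15 [0.4265 0.0323 0.3291] (array([-0.2308, -0.0757,  0.    ]), array([-18.5187, -26.1445, -68.8582]))
0.06 [0.4666 0.012  0.2512] (array([-0.2458, -0.0331,  0.0779]), array([-18.5187, -26.1445, -68.8582]))
0.012 [0.4881 0.0012 0.2096] (array([-0.2538, -0.0104,  0.1194]), array([-18.5187, -26.1445, -68.8582]))
```

```bash
python3 - <<'E'
from h import *
s=state()
st=[.6432,-.077,-.4685];R=hubR(st,0);pk=wheel(st,0,.095,0,.006)
tcp=pk-R[:,2]*(.10+.102)-R@np.array([-.002,0,.054]);print(tcp,delta(tcp,R,s))
E
```

```text
[0.4514 0.0201 0.2834] (array([-0.2398, -0.0493,  0.0457]), array([-18.5187, -26.1445, -68.8582]))
```

Request:
step_arm(deltas=[[[-0.01,-0.002,0],[-0.8,-1.2,-3]],[[-0.028,-0.006,0],[-2.2,-3.1,-8.2]],[[-0.05,-0.01,0.002],[-3.8,-5.4,-14.2]],[[-0.072,-0.015,0.006],[-5.5,-7.8,-20.5]],[[-0.094,-0.019,0.01],[-7.2,-10.1,-26.7]],[[-0.116,-0.024,0.015],[-8.9,-12.5,-33]],[[-0.138,-0.028,0.02],[-10.5,-14.9,-39.2]],[[-0.16,-0.033,0.025],[-12.2,-17.3,-45.5]],[[-0.182,-0.037,0.031],[-14,-19.7,-51.8]],[[-0.203,-0.042,0.036],[-15.6,-22,-58]],[[-0.223,-0.046,0.041],[-17.2,-24.3,-64]],[[-0.2395,-0.049,0.0455],[-18.5,-26.1,-68.9]]])

```text
time_s: 13.92
eef_pos: [0.4508, 0.0195, 0.2824]
tcp_rot: [[-0.775, 0.447, 0.446], [0.386, 0.895, -0.225], [-0.5, -0.002, -0.866]]
wrist_force: [-0.5, -0.4, -2.7]
opening: 0.614
grip_force: 42.7
```

Request:
step_arm(deltas=[[[0,0,0],[0,0,0]],[[0,0,0],[0,0,0]],[[0,0,0],[0,0,0]]])

```text
time_s: 14.17
eef_pos: [0.452, 0.0206, 0.2841]
tcp_rot: [[-0.772, 0.453, 0.446], [0.393, 0.892, -0.225], [-0.499, 0.002, -0.867]]
wrist_force: [-1.0, 0.1, -3.2]
opening: 0.615
grip_force: 43.1
```

```bash
python3 - <<'E'
from h import *
s=state();print(s['joint_pos'],s['wrist_force']@np.array(s['tcp_rot']))
st=[.6432,-.077,-.4685];R=hubR(st,0);pk=wheel(st,0,.095,0,.006)
tcp=pk-R[:,2]*(.10+.102)-R@np.array([-.002,0,.054]);print(tcp,delta(tcp,R,s))
a=save('wrist','w6');b=save('scene','s6')
A=cv2.imread('pics/w6.png')
P=[wheel(st,0,r,a,h) for r,a,h in [(.0,0,.112),(.032,0,.112),(.095,0,.044),(.095,np.pi/2,.06),(.095,-np.pi/2,.06)]]
t=np.linspace(0,2*np.pi,60);u=Rz(st[2])@U;v=Rz(st[2])@V;rim=[pk+R[:,2]*-.038+.0325*(np.cos(k)*u+np.sin(k)*v) for k in t]
for q in wproj(P,s): cv2.drawMarker(A,tuple(int(x) for x in np.round(q)),(255,0,255),0,10)
cv2.polylines(A,[np.round(wproj(rim,s)).astype(np.int32)],True,(0,255,0),1)
B=cv2.imread('pics/s6.png')
q=proj('scene',rim);cv2.polylines(B,[np.round(q).astype(np.int32)],True,(0,255,0),1)
x,y=q.mean(0).astype(int);B=cv2.resize(B[max(y-80,0):y+60,max(x-60,0):x+40],None,fx=3,fy=3,interpolation=cv2.INTER_CUBIC)
A=A[:,40:520];H=max(A.shape[0],B.shape[0]);o=np.zeros((H,A.shape[1]+B.shape[1],3),np.uint8);o[:A.shape[0],:A.shape[1]]=A;o[:B.shape[0],A.shape[1]:]=B;cv2.imwrite('pics/c6.png',o);print(o.shape)
E
```

```text
[ 0.084  -0.4057  1.897  -0.2831  1.2076 -0.9754] [ 2.3717 -0.4106  2.2756]
[0.4514 0.0201 0.2834] (array([ 0.0006, -0.0008,  0.0004]), array([ 0.0537, -0.0563, -0.1087]))
(420, 780, 3)
```

View pics/c6.png

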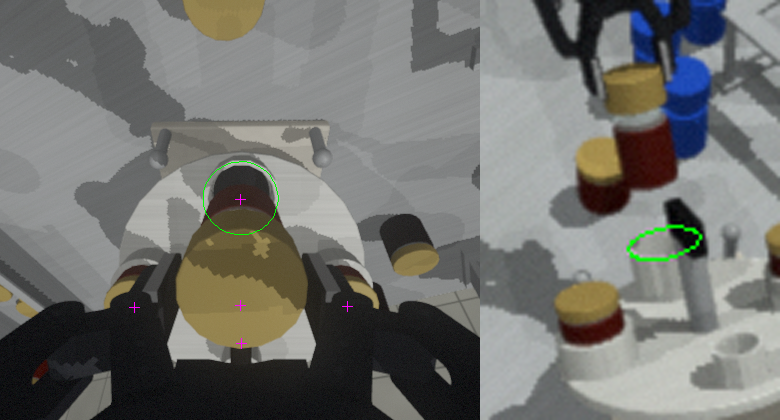

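Wrist: the rim coincides with the projected circle at (240,198), and the jar is centred at column 242. Scene: the jar is in line with the pocket. I'm inserting it now.

Request:
step_arm(deltas=[[[0,0,0.01],[0,0,0]],[[0,-0.001,0.025],[0,0,0]],[[0,-0.001,0.038],[0,0,0]],[[0,-0.001,0.046],[0,0,0]],[[0,-0.001,0.052],[0,0,0]],[[0,-0.001,0.056],[0,0,0]],[[0,-0.001,0.06],[0,0,0]],[[0,-0.001,0.064],[0,0,0]],[[0,-0.001,0.066],[0,0,0]],[[0,-0.001,0.068],[0,0,0]],[[0,-0.001,0.068],[0,0,0]]])

```text
time_s: 15.18
eef_pos: [0.482, 0.0042, 0.2253]
tcp_rot: [[-0.773, 0.451, 0.447], [0.391, 0.892, -0.225], [-0.5, 0.001, -0.866]]
wrist_force: [0.0, -0.7, -2.3]
opening: 0.619
grip_force: 43.1
```

```bash
cat > q.py <<'E'
from h import *
s=state();print('F tool',s['wrist_force']@np.array(s['tcp_rot']),'T tool',s['ft_torque']@np.array(s['tcp_rot']))
st=[.6432,-.077,-.4685];R=hubR(st,0);pk=wheel(st,0,.095,0,.006)
tcp=pk-R[:,2]*(.102)-R@np.array([-.002,0,.054]);print('to home',delta(tcp,R,s))
E
python3 q.py
```

```text
F tool [ 0.8258 -0.6476  2.1899] T tool [ 0.0209  0.5194 -0.0209]
to home (array([0.0009, 0.0003, 0.0324]), array([ 0.0647,  0.0051, -0.0068]))
```

Request:
step_arm(deltas=[[[0,0,0.002],[0,0,0]],[[0,0,0.005],[0,0,0]],[[0,0,0.008],[0,0,0]],[[0,0,0.011],[0,0,0]],[[0,0,0.013],[0,0,0]],[[0,0,0.014],[0,0,0]],[[0,0,0.014],[0,0,0]]])

```text
time_s: 15.77
eef_pos: [0.4882, 0.001, 0.2129]
tcp_rot: [[-0.773, 0.451, 0.446], [0.391, 0.892, -0.225], [-0.5, 0.001, -0.866]]
wrist_force: [-0.1, 0.0, -2.0]
opening: 0.614
grip_force: 43.1
```

```bash
python3 q.py
```

```text
F tool [ 1.1252 -0.0288  1.6992] T tool [-0.0791  0.5408  0.0347]
to home (array([0.0007, 0.0004, 0.0182]), array([ 0.0472, -0.0231, -0.0017]))
```

Request:
step_arm(deltas=[[[0,0,0.001],[0,0,0]],[[0,0,0.003],[0,0,0]],[[0,0,0.005],[0,0,0]],[[0,0,0.007],[0,0,0]],[[0,0,0.008],[0,0,0]],[[0,0,0.009],[0,0,0]],[[0,0,0.01],[0,0,0]],[[0,0,0.01],[0,0,0]]], grip_force=60)

```text
time_s: 16.43
eef_pos: [0.4928, -0.0012, 0.2053]
tcp_rot: [[-0.772, 0.451, 0.447], [0.391, 0.892, -0.225], [-0.501, 0.001, -0.866]]
wrist_force: [-5.3, 1.9, 2.7]
opening: 0.607
grip_force: 66.6
```

```bash
python3 q.py
```

```text
F tool [ 3.449  -0.6574 -5.1661] T tool [ 0.2923  0.8294 -0.0669]
to home (array([0.0013, 0.0002, 0.0091]), array([ 0.0752,  0.0448, -0.0153]))
```

Request:
step_arm(deltas=[[[0,0,0.001],[0,0,0]],[[0,0,0.002],[0,0,0]],[[0,0,0.003],[0,0,0]],[[0,0,0.004],[0,0,0]],[[0,0,0.005],[0,0,0]],[[0,0,0.006],[0,0,0]],[[0,0,0.006],[0,0,0]]])

```text
time_s: 17.02
eef_pos: [0.4955, -0.0025, 0.2002]
tcp_rot: [[-0.772, 0.451, 0.447], [0.391, 0.892, -0.225], [-0.501, 0.001, -0.866]]
wrist_force: [-5.1, 0.8, 3.2]
opening: 0.605
grip_force: 66.6
```

```bash
python3 q.py
```

```text
F tool [ 2.6454 -1.5359 -5.1891] T tool [0.2434 0.8646 0.0483]
to home (array([0.0013, 0.0002, 0.0031]), array([ 0.0768,  0.0472, -0.0142]))
```

Request:
step_arm(deltas=[[[0,0,0.001],[0,0,0]],[[0,0,0.002],[0,0,0]],[[0,0,0.003],[0,0,0]],[[0,0,0.004],[0,0,0]],[[0,0,0.005],[0,0,0]],[[0,0,0.005],[0,0,0]]])

```text
time_s: 17.52
eef_pos: [0.498, -0.0033, 0.1978]
tcp_rot: [[-0.771, 0.451, 0.449], [0.391, 0.892, -0.225], [-0.502, 0.003, -0.865]]
wrist_force: [-16.3, 6.0, 15.7]
opening: 0.61
grip_force: 68.2
```

```bash
python3 q.py
```

```text
F tool [  7.0155  -2.0081 -22.2748] T tool [0.6257 1.6385 0.1192]
to home (array([ 0.0024, -0.0002, -0.0003]), array([ 0.1324,  0.1403, -0.0592]))
```

Request:
step_arm(deltas=[[[0,0,0.001],[0,0,0]],[[-0.001,0,0.002],[0,0,0]],[[-0.001,0,0.002],[0,0,0]],[[-0.001,0,0.002],[0,0,0]]])

```text
time_s: 17.85
eef_pos: [0.4999, -0.0037, 0.1987]
tcp_rot: [[-0.77, 0.451, 0.451], [0.392, 0.892, -0.224], [-0.503, 0.004, -0.864]]
wrist_force: [-30.2, 10.8, 28.9]
opening: 0.608
grip_force: 70.2
```

```bash
python3 q.py
```

```text
F tool [ 12.8826  -3.8873 -40.9892] T tool [1.0565 2.5903 0.2442]
to home (array([ 0.0044, -0.0007, -0.0004]), array([ 0.206 ,  0.2253, -0.1113]))
```

Request:
step_arm(deltas=[[[0,0,-0.001],[0,0,0]],[[0.001,0,-0.003],[0,0,0]],[[0.001,0,-0.004],[0,0,0]],[[0.001,0,-0.004],[0,0,0]]])

```text
time_s: 18.18
eef_pos: [0.4968, -0.0031, 0.1972]
tcp_rot: [[-0.772, 0.451, 0.447], [0.391, 0.893, -0.225], [-0.501, 0.001, -0.866]]
wrist_force: [-4.3, 2.2, 3.4]
opening: 0.609
grip_force: 66.6
```

```bash
python3 q.py
```

```text
F tool [ 2.4938  0.0163 -5.3922] T tool [0.0564 0.6768 0.0166]
to home (array([ 0.0011,  0.0002, -0.0002]), array([ 0.0933,  0.0461, -0.0034]))
```

Request:
step_arm(deltas=[[[0,0,0],[0,0,0]],[[0,0,0],[0,0,0]],[[0,0,0],[0,0,0]],[[0,0,0],[0,0,0]],[[0,0,0],[0,0,0]],[[0,0,-0.005],[0,0,0]],[[0,0,-0.02],[0,0,0]],[[0,0,-0.04],[0,0,0]],[[0,0,-0.065],[0,0,0]],[[0,0,-0.09],[0,0,0]],[[0,0,-0.11],[0,0,0]],[[0,0,-0.11],[0,0,0]]], hand=1)

```text
time_s: 19.18
eef_pos: [0.4476, 0.0222, 0.2971]
tcp_rot: [[-0.769, 0.45, 0.454], [0.391, 0.893, -0.224], [-0.506, 0.005, -0.862]]
wrist_force: [0.4, -0.0, 0.4]
opening: 1.0
grip_force: 0.0
```

```bash
python3 - <<'E'
from h import *
s=state();print(s['wrist_force'],s['opening'],s['time_s'])
st=[.6432,-.077,-.4685]
save('wrist','w7');A=cv2.imread('pics/w7.png');save('scene','s7');B=cv2.imread('pics/s7.png')
P=[wheel(st,0,r,a,h) for r,a,h in [(.0,0,.112),(.032,0,.112),(.095,0,.108),(.095,np.pi/2,.06),(.095,-np.pi/2,.06)]]
P+=[Rz(st[2])@[-.1204,k*.075,.0573]+[st[0],st[1],0] for k in(1,-1)]
for q in wproj(P,s): cv2.drawMarker(A,tuple(int(x) for x in np.round(q)),(255,0,255),0,10)
for q in proj('scene',[P[2]]):x,y=[int(v) for v in q]; cv2.drawMarker(B,(x,y),(255,0,255),0,4)
B=cv2.resize(B[y-60:y+80,x-50:x+50],None,fx=3,fy=3,interpolation=cv2.INTER_CUBIC)
cv2.imwrite('pics/c7.png',np.hstack([A[:,40:520],B]))
E
```

```text
[ 0.4446 -0.0055  0.3827] 1.000014921213759 19.1833
```

View pics/c7.png

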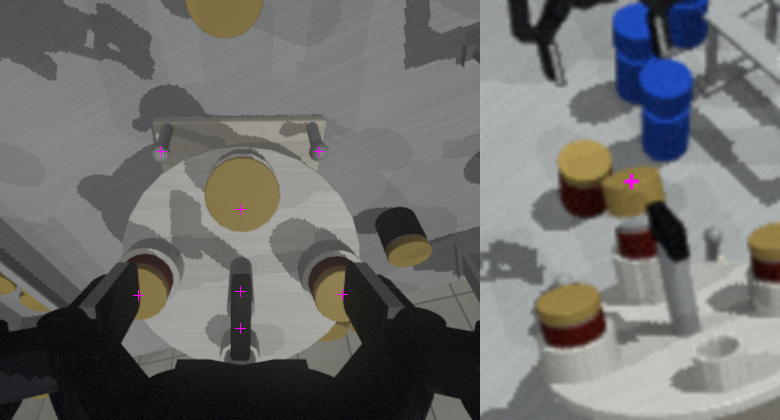

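Scene: the marker for the home position falls on the cap's top centre. The wrist view shows the cap about 15 px off, so I'm checking that numerically.

```bash
python3 - <<'E'
from h import *
st=[.6432,-.077,-.4685]
s=state();im=get_image('wrist');print(s['eef_pos'])
t=np.linspace(0,2*np.pi,100);u=Rz(st[2])@U;v=Rz(st[2])@V
for h in(.108,.12,.078):
  q=wproj([wheel(st,k,.027,0,h)+.095*u for k in t],s);print(h,q.min(0),q.max(0))
print([(r,)+tuple(int(x) for x in im[r,281]) for r in range(140,250,4)])
print([(c,)+tuple(int(x) for x in im[205,c]) for c in range(236,330,4)])
for c in('scene','top'):
  q=proj(c,[wheel(st,0,.095,0,.108)]);print(c,q,[(np.round(r['at'],1),round(r['confidence'],2)) for r in (get_image(c) is not None and spotter.recognise(c,'jar_cap'))[:5]])
  q=proj(c,[wheel(st,0,.095,0,h) for h in(.093,.105)]);print(q)
E
```

```text
[0.4476 0.0216 0.2927]
0.108 [243.5427 177.0692] [319.31   250.0477]
0.12 [241.699  180.0599] [321.2605 256.4041]
0.078 [247.4643 170.7356] [315.1607 236.464 ]
[(140, 107, 104, 97), (144, 105, 102, 96), (148, 92, 90, 84), (152, 111, 111, 108), (156, 83, 83, 79), (160, 110, 108, 102), (164, 132, 118, 72), (168, 133, 118, 74), (172, 136, 120, 76), (176, 133, 117, 73), (180, 135, 118, 74), (184, 134, 119, 75), (188, 134, 119, 74), (192, 135, 120, 76), (196, 134, 119, 74), (200, 133, 118, 74), (204, 135, 118, 72), (208, 132, 117, 73), (212, 134, 119, 77), (216, 133, 118, 72), (220, 133, 117, 73), (224, 133, 117, 73), (228, 133, 119, 75), (232, 134, 119, 77), (236, 136, 122, 84), (240, 159, 160, 154), (244, 158, 157, 154), (248, 162, 162, 158)]
[(236, 131, 130, 126), (240, 160, 160, 157), (244, 161, 161, 156), (248, 131, 117, 73), (252, 132, 118, 74), (256, 133, 117, 74), (260, 134, 117, 76), (264, 132, 116, 73), (268, 133, 118, 73), (272, 134, 119, 75), (276, 133, 119, 74), (280, 133, 118, 74), (284, 134, 119, 75), (288, 136, 120, 76), (292, 137, 121, 76), (296, 134, 119, 75), (300, 135, 120, 75), (304, 136, 120, 76), (308, 137, 121, 78), (312, 137, 121, 79), (316, 136, 121, 78), (320, 131, 118, 77), (324, 153, 153, 150), (328, 155, 155, 152)]
scene [[272.7578 178.2749]] [(array([269.9, 130.9]), 0.9), (array([273.5, 186.4]), 0.86), (array([282.7, 155.7]), 0.83), (array([292.1, 119.8]), 0.66)]
[[273.7638 183.3666]
 [272.9599 179.2975]]
top [[278.6803 224.3289]] [(array([182.5, 287.4]), 0.82), (array([231.1, 256. ]), 0.79), (array([282.4, 222.4]), 0.75), (array([390.4, 273.5]), 0.48)]
[[279.9106 222.3676]
 [278.9283 223.9335]]
```

```bash
python3 - <<'E'
from h import *
st=[.6432,-.077,-.4685]
s=state();im=get_image('wrist');cv2.imwrite('pics/w8.png',im[...,::-1]);print(s['eef_pos'],s['tcp_rot'],s['time_s'])
print('bar topface near end, bottom of end face, far end',wproj([wheel(st,0,.032,0,.112),wheel(st,0,.032,0,.080),wheel(st,np.pi,.032,0,.112)],s))
print('rim outer/inner top (low side)',wproj([wheel(st,0,.095+.0325,0,.044),wheel(st,0,.095+.0285,0,.044)],s))
print('wheel edge low',wproj([wheel(st,0,.131,0,0)],s))
print('posts',wproj([Rz(st[2])@[-.1204,k*.075,.0573]+[st[0],st[1],0] for k in(1,-1)],s))
print([(r,int(im[r,281].mean())) for r in range(130,166,2)])
print([(r,int(im[r,281].mean())) for r in range(240,400,4)])
# scene top-face of cap
sc=get_image('scene').astype(int);m=((sc[...,0]-sc[...,2])>45)&(sc[...,0]>120)
sub=m[165:205,255:300];print('\n'.join(''.join('#' if v else '.' for v in r) for r in sub))
q=lambda d,h:[wheel(st,k,.027,0,h)+(.095+d)*(Rz(st[2])@U) for k in np.linspace(0,6.28,60)]
for d in(0,.0035,.009):
  a=np.r_[proj('scene',q(d,.108)),proj('scene',q(d,.078))];print(d,a.min(0)-[255,165],a.max(0)-[255,165])
E
```

```text
[0.4476 0.0213 0.2907] [[-0.7736  0.4515  0.4446]
 [ 0.3913  0.8923 -0.2251]
 [-0.4984 -0.0002 -0.867 ]] 19.5333
bar topface near end, bottom of end face, far end [[282.4505 300.0953]
 [282.3143 280.6127]
 [282.3855 372.6481]]
rim outer/inner top (low side) [[282.2599 160.9279]
 [282.2568 165.5511]]
wheel edge low [[282.1278 152.2577]]
posts [[362.2684 157.1731]
 [202.0976 157.1998]]
[(130, 149), (132, 149), (134, 148), (136, 150), (138, 150), (140, 104), (142, 100), (144, 103), (146, 101), (148, 97), (150, 89), (152, 97), (154, 111), (156, 80), (158, 78), (160, 103), (162, 115), (164, 66)]
[(240, 149), (244, 158), (248, 158), (252, 162), (256, 159), (260, 153), (264, 84), (268, 69), (272, 70), (276, 70), (280, 70), (284, 43), (288, 43), (292, 38), (296, 41), (300, 46), (304, 46), (308, 46), (312, 46), (316, 47), (320, 42), (324, 42), (328, 43), (332, 43), (336, 39), (340, 38), (344, 37), (348, 36), (352, 38), (356, 33), (360, 31), (364, 31), (368, 28), (372, 29), (376, 23), (380, 19), (384, 21), (388, 18), (392, 20), (396, 22)]
######.......................................
########.
[... 1201 characters left out ...]
...............................
.............................................
.............................................
.............................................
.............................................
.............................................
.............................................
.............................................
.............................................
.............................................
.............................................
.............................................
.............................................
0 [7.816  9.1383] [29.624  27.8309]
0.0035 [7.4636 8.7412] [29.22   27.3769]
0.009 [6.9132 8.1211] [28.5891 26.668 ]
```

Request:
step_arm(deltas=[[[0,0,-0.015],[0,0,0]],[[0,0,-0.035],[0,0,0]],[[-0.01,0,-0.046],[0,0,0]],[[-0.03,0.001,-0.046],[0,0,0]],[[-0.05,0.002,-0.046],[0,0,0]],[[-0.07,0.002,-0.046],[0,0,0]],[[-0.088,0.002,-0.046],[0,0,0]],[[-0.096,0.002,-0.046],[0,0,0]],[[-0.096,0.002,-0.046],[0,0,0]],[[-0.096,0.002,-0.046],[0,0,0]],[[-0.096,0.002,-0.046],[0,0,0]]])

```text
time_s: 20.55
eef_pos: [0.5016, -0.0036, 0.3791]
tcp_rot: [[-0.773, 0.451, 0.446], [0.391, 0.893, -0.225], [-0.499, 0.001, -0.867]]
wrist_force: [-0.2, 0.2, 0.9]
opening: 0.998
grip_force: 0.0
```

```bash
python3 - <<'E'
from h import *
st=[.6432,-.077,-.4685]
s=state();im=get_image('wrist');cv2.imwrite('pics/w9.png',im[...,::-1]);print(s['eef_pos'],s['time_s'])
im=im.astype(int);m=((im[...,0]-im[...,2])>40)&(im[...,0]>105)
n,l,stt,c=cv2.connectedComponentsWithStats(m.astype(np.uint8))
for k in range(1,n):
  if stt[k,4]>600: print('gold',stt[k],c[k])
P=[wheel(st,0,r,a,h) for r,a,h in [(0,0,.112),(.032,0,.112),(.032,np.pi,.112),(.095,0,.108),(.095,np.pi,.028),(.095,np.pi/2,.06),(.095,-np.pi/2,.06)]]
P+=[Rz(st[2])@[-.1204,k*.075,.0573]+[st[0],st[1],0] for k in(1,-1)]
print(wproj(P,s))
d=(im.mean(2)<60)
n,l,stt,c=cv2.connectedComponentsWithStats(d.astype(np.uint8))
for k in range(1,n):
  if stt[k,4]>300: print('dark',stt[k],c[k])
b=cv2.imread('pics/w2.png').astype(int)[...,::-1];m=((b[...,0]-b[...,2])>40)&(b[...,0]>105)
n,l,stt,c=cv2.connectedComponentsWithStats(m.astype(np.uint8))
for k in range(1,n):
  if stt[k,4]>600: print('w2 gold',stt[k],c[k])
E
```

```text
[ 0.5016 -0.0036  0.3791] 20.55
gold [ 247   28   69   74 4054] [281.0553  64.7126]
gold [ 155  161   55   53 2270] [181.8881 187.3093]
gold [424 163  41  31 963] [444.1693 178.352 ]
gold [ 351  164   55   53 2256] [378.1011 190.2828]
gold [ 22 212  40  25 675] [ 41.4385 224.1467]
gold [ 66 223  35  35 651] [ 80.702  243.4224]
gold [346 261  39  23 680] [365.2456 271.7221]
gold [ 242  282   68   28 1048] [276.2758 295.9151]
gold [   0  291   77   39 1152] [ 26.7014 310.9661]
[[279.4444 202.1839]
 [279.3911 163.5314]
 [279.4947 238.6483]
 [279.2994  80.8182]
 [279.8498 266.186 ]
 [182.3903 189.8376]
 [376.8791 189.7945]
 [354.8903  55.3918]
 [204.3714  55.379 ]]
dark [ 521   60   39   63 1096] [539.2728  90.9361]
dark [258  96  47  20 355] [280.8958 108.0479]
dark [ 411  137   49   46 1124] [430.4048 154.8167]
dark [ 270  159   20   78 1362] [279.4104 197.1285]
dark [ 353  216   71   45 1435] [391.6105 236.4509]
dark [    0   263   560   157 50428] [270.3604 364.3133]
w2 gold [ 350  159   55   54 2294] [377.3967 185.3396]
w2 gold [423 159  42  31 973] [443.594  174.1521]
w2 gold [ 153  160   55   53 2301] [179.947  186.0422]
w2 gold [ 20 211  40  24 684] [ 39.4415 222.7266]
w2 gold [ 64 221  36  35 652] [ 79.1917 242.0077]
w2 gold [385 245  41  23 616] [407.3685 254.9724]
w2 gold [346 257  39  23 682] [364.8109 268.2023]
w2 gold [ 242  279   68   28 1051] [276.0247 292.9715]
w2 gold [   0  290   62   36 1082] [ 23.1525 309.1275]
```

The jar tipped about 5° onto the rim's low side after release (about 10 mm at the cap). It hasn't lifted off the stop. I'll re-grip it, straighten it and seat it flat against the low wall.

```bash
cat > p.py <<'E'
from h import *
st=[.6432,-.077,-.4685];R=hubR(st,0);pk=wheel(st,0,.095,0,.006)
R1=R@Ro.from_euler('y',-5.3,degrees=True).as_matrix()
C1=pk+R@[.0097,.0013,-.103]
G=C1-R1[:,2]*.054; H=G-R1[:,2]*.09
F=pk+R@[.0045,-.0015,-.102]-R[:,2]*.054
E
python3 - <<'E'
from p import *
s=state()
print('hover',delta(H,R1,s));print('hover->grasp in R1: z+.09; grasp->final',R1.T@(F-G))
E
```

```text
hover (array([ 0.1169, -0.0003,  0.065 ]), array([ 0.0628, -5.3473,  0.0228]))
hover->grasp in R1: z+.09; grasp->final [-0.0101 -0.0028  0.0017]
```

Request:
step_arm(deltas=[[[0.015,0,0],[0,-0.5,0]],[[0.04,0,0],[0,-1.5,0]],[[0.065,0,0],[0,-2.7,0]],[[0.09,0,0.01],[0,-4,0]],[[0.11,0,0.025],[0,-5,0]],[[0.117,0,0.045],[0,-5.3,0]],[[0.117,0,0.06],[0,-5.3,0]],[[0.117,0,0.065],[0,-5.3,0]],[[0.117,0,0.065],[0,-5.3,0]],[[0.117,0,0.065],[0,-5.3,0]],[[0.117,0,0.065],[0,-5.3,0]]])

```text
time_s: 21.52
eef_pos: [0.4409, 0.0273, 0.2665]
tcp_rot: [[-0.727, 0.451, 0.518], [0.369, 0.892, -0.26], [-0.579, 0.002, -0.815]]
wrist_force: [-0.7, 0.8, 0.1]
opening: 1.002
grip_force: 0.0
```

```bash
python3 - <<'E'
from p import *
s=state();print('to grasp',delta(G,R1,s),s['eef_pos'])
im=get_image('wrist').astype(int);m=((im[...,0]-im[...,2])>40)&(im[...,0]>105)
n,l,stt,c=cv2.connectedComponentsWithStats(m.astype(np.uint8))
for k in range(1,n):
  if stt[k,4]>2500: print('gold',stt[k],c[k])
q=wproj([C1+.027*(np.cos(k)*R1[:,0]+np.sin(k)*R1[:,1]) for k in np.linspace(0,6.28,90)],s);print(q.min(0),q.max(0))
E
```

```text
to grasp (array([ 0.0019, -0.0006,  0.0911]), array([ 0.115 ,  0.1029, -0.0488])) [0.4409 0.0273 0.2665]
gold [ 217    0   87   39 2568] [260.4724  15.8524]
gold [ 240  178   81   77 4880] [280.4033 215.9869]
[239.3471 177.8206] [321.5595 256.7587]
```

The lean model matches to 1 px. Re-gripping now.

Request:
step_arm(deltas=[[[0.002,0,0.015],[0,0,0]],[[0.002,0,0.035],[0,0,0]],[[0.002,0,0.055],[0,0,0]],[[0.002,0,0.073],[0,0,0]],[[0.002,0,0.085],[0,0,0]],[[0.002,0,0.09],[0,0,0]],[[0.002,0,0.09],[0,0,0]]])

```text
time_s: 22.15
eef_pos: [0.4858, 0.0043, 0.1901]
tcp_rot: [[-0.729, 0.452, 0.515], [0.369, 0.892, -0.26], [-0.577, 0.0, -0.817]]
wrist_force: [-0.7, -0.9, 0.1]
opening: 0.999
grip_force: 0.0
```

Request:
step_arm(deltas=[[[0,0,0],[0,0,0]],[[0,0,0],[0,0,0]],[[0,0,0],[0,0,0]],[[0,0,0],[0,0,0]],[[0,0,0],[0,0,0]],[[0,0,0],[0,0,0]],[[0,0,0],[0,0,0]]], hand=0, grip_force=50)

```text
time_s: 22.73
eef_pos: [0.4863, 0.0048, 0.1922]
tcp_rot: [[-0.726, 0.451, 0.519], [0.368, 0.893, -0.26], [-0.58, 0.002, -0.814]]
wrist_force: [-3.4, 1.0, 7.2]
opening: 0.61
grip_force: 51.3
```

```bash
python3 - <<'E'
from p import *
s=state();print('F tool',s['wrist_force']@np.array(s['tcp_rot']));print('to final',delta(F,R,s),'to G',delta(G,R1,s))
E
```

```text
F tool [-1.3918 -0.6326 -7.8564]
to final (array([-0.0099, -0.0036,  0.0029]), array([ 0.1433,  5.4664, -0.0272])) to G (array([ 0.0001, -0.0008,  0.0012]), array([ 0.1418,  0.1664, -0.0338]))
```

Request:
step_arm(deltas=[[[-0.001,0,0],[0,0.7,0]],[[-0.003,-0.001,0],[0,1.8,0]],[[-0.005,-0.001,0],[0,2.8,0]],[[-0.007,-0.002,0],[0,3.8,0]],[[-0.009,-0.003,0.001],[0,4.8,0]],[[-0.0095,-0.003,0.001],[0,5.4,0]],[[-0.0095,-0.003,0.001],[0,5.4,0]],[[-0.0095,-0.003,0.001],[0,5.4,0]]])

```text
time_s: 23.4
eef_pos: [0.4925, -0.0021, 0.1961]
tcp_rot: [[-0.772, 0.451, 0.447], [0.391, 0.892, -0.225], [-0.501, 0.002, -0.866]]
wrist_force: [3.5, -0.7, 4.8]
opening: 0.613
grip_force: 52.9
```

```bash
python3 - <<'E'
from p import *
s=state();print('F tool',s['wrist_force']@np.array(s['tcp_rot']),'T',s['ft_torque']@np.array(s['tcp_rot']));print('to final',delta(F,R,s))
E
```

```text
F tool [-5.4196  0.9593 -2.3952] T [-0.3073 -0.7601 -0.0238]
to final (array([-0.0007, -0.0003,  0.001 ]), array([ 0.0947,  0.0349, -0.0314]))
```

Request:
step_arm(deltas=[[[0,0,0.001],[0,0,0]],[[0,0,0.001],[0,0,0]]])

```text
time_s: 23.57
eef_pos: [0.4929, -0.0022, 0.196]
tcp_rot: [[-0.772, 0.451, 0.448], [0.391, 0.893, -0.225], [-0.501, 0.002, -0.865]]
wrist_force: [-1.5, 0.9, 10.4]
opening: 0.607
grip_force: 54.0
```

Request:
step_arm(deltas=[[[0,0,0],[0,0,0]],[[0,0,0],[0,0,0]],[[0,0,0],[0,0,0]],[[0,0,0],[0,0,0]],[[0,0,0],[0,0,0]],[[0,0,-0.005],[0,0,0]],[[0,0,-0.02],[0,0,0]],[[0,0,-0.04],[0,0,0]],[[0,0,-0.065],[0,0,0]],[[0,0,-0.09],[0,0,0]],[[0,0,-0.11],[0,0,0]],[[0,0,-0.12],[0,0,0]]], hand=1)

```text
time_s: 24.57
eef_pos: [0.4384, 0.0253, 0.3014]
tcp_rot: [[-0.771, 0.451, 0.449], [0.391, 0.893, -0.224], [-0.502, 0.003, -0.865]]
wrist_force: [0.3, 0.7, 0.3]
opening: 1.004
grip_force: 0.0
```

Request:
step_arm(deltas=[[[0,0,-0.01],[0,0,0]],[[0,0,-0.035],[0,0,0]],[[-0.01,0,-0.046],[0,0,0]],[[-0.03,0,-0.046],[0,0,0]],[[-0.05,0,-0.046],[0,0,0]],[[-0.07,0,-0.046],[0,0,0]],[[-0.088,0,-0.046],[0,0,0]],[[-0.096,0,-0.046],[0,0,0]],[[-0.096,0,-0.046],[0,0,0]],[[-0.096,0,-0.046],[0,0,0]],[[-0.096,0,-0.046],[0,0,0]]])

```text
time_s: 25.48
eef_pos: [0.4921, -0.0022, 0.3851]
tcp_rot: [[-0.774, 0.451, 0.444], [0.391, 0.893, -0.224], [-0.497, 0.0, -0.868]]
wrist_force: [-0.9, -0.1, -0.1]
opening: 1.004
grip_force: 0.0
```

```bash
python3 - <<'E'
from p import *
s=state();im=get_image('wrist');cv2.imwrite('pics/w10.png',im[...,::-1]);print(s['eef_pos'],s['time_s'])
im=im.astype(int);m=((im[...,0]-im[...,2])>40)&(im[...,0]>105)
n,l,stt,c=cv2.connectedComponentsWithStats(m.astype(np.uint8))
for k in range(1,n):
  if stt[k,4]>2000: print('gold',stt[k],c[k])
P=[wheel(st,0,.095,a,.06) for a in(np.pi/2,-np.pi/2)]
print(wproj(P,s))
for nm,RR,C in(('home0',R,pk+R@[0,0,-.102]),('home wall',R,pk+R@[.0035,0,-.102]),('lean',R1,C1)):
  ring=[C+RR@np.array([.027*np.cos(k),.027*np.sin(k),z]) for k in np.linspace(0,6.28,90) for z in(0,.03)];q=wproj(ring,s);print(nm,q.min(0),q.max(0))
E
```

```text
[ 0.4921 -0.0022  0.3851] 25.4833
gold [ 249   46   67   71 3662] [282.1507  80.9222]
gold [ 162  167   53   52 2107] [188.1709 192.4798]
gold [ 352  167   53   51 2116] [378.138  192.0794]
[[188.496  193.1988]
 [376.8382 193.1849]]
home0 [249.4446  52.7396] [316.8281 124.0419]
home wall [249.3408  47.8611] [316.9457 119.7464]
lean [250.6891  39.745 ] [318.9223 115.6172]
```

```bash
python3 -c "
from rig import order; print(order.finish_job())"
```

```text
the job is handed in; nothing more can be done
None
```

The job is handed in: the deep pocket is at the loading point and the sample jar stands upright in it, pressed down to the stop, with the gripper clear. The jar tipped about 5° onto the pocket rim when first released, so I re-gripped it, straightened it and released it again before handing in at about 25 s of the 64 s.

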